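# Make up the wine-saver kit and the pricing kit

### The arm

A 6-joint arm with a two-finger parallel gripper is mounted at the origin on a cart in front of the work surface, level with it; the furniture and walls round the work are solid. World frame = base frame: x ahead of the robot, y to its left, z up, the work surface at z = 0. Lengths are in m, angles in rad, forces in N, time in s.
With the tool pointing down it reaches from about 0.275 to 0.975 m from the base axis. Payload 8.4 kg.
Tool frame: the origin (TCP) lies at the very end of the fingers, on their centre line; the grasp point (between the pads) lies 19 mm behind it; z points along the fingers, y is the line along which they close (so a half turn about z gives the same grasp; the last joint's range is limited). The gripper opens to 92 mm and grips with 3 to 60 N. Pads are 20 mm wide; open, the fingers measure 128 mm over their backs; the gripper's body (75 mm by 189 mm) begins 69 mm behind the grasp point.
Start: joints at [1.265, 0.353, 1.633, -0, 1.155, -0.002], TCP at [0.187, 0.596, 0.188] pointing down, gripper open.
Joint ranges: [-2.63, 2.63], [-0.92, 2.1], [0.06, 2.66], [-1.3, 4.44], [0, 2.69], [-3.02, 3.02]. Speed limits (rad/s): [2.22, 2.22, 2.79, 3.14, 3.14, 3.14].

### API

Orientations are given as a rotation vector (axis times angle).
In Python, from rig import bot gives the robot as it stands.
- The arm moves only by the tool move_arm, never from a script. Its argument "plan" is a list that holds one entry, the list of rows, each a list of 7 numbers: the finger opening in mm, from 0 to 91.9, then the shift along the tool's x, y, z in mm, then the turn, a rotation vector about the tool's x, y, z in rad. A call has exactly 10 rows; each row shifts and turns the commanded pose from where the row before left it, along the tool's axes as they then stand; what a row does not reach is not made up. A row lasts 1/12 s, in which the tool goes at most 41.7 mm and 7.16 degrees, less where a joint would pass 70% of its speed; a pose out of reach is approached as far as the arm can. A call is refused whole if a number of a shift passes 41.7 or a number of a turn 0.125, either way. A call with a gripper value outside its range is refused whole. The fingers move at their own pace and stop on an object; the grip force is fixed at half the most. Time passes only in rows, so rows that do not move let the fingers close, or fill a call up. It gives the time, the measured TCP pose, the force, the opening and the grip force at its end, in the units of the state.
- bot.state(): the state, without advancing time (a new reading comes with each control period).
- bot.grab_frame(name): name is "scene" or "top"; returns a dict with "img" (480x640x3 uint8, red, green, blue), "fovy" (degrees; the focal length in pixels is half the picture's height over the tangent of half this angle, whatever the lens; pixels are square), "cx", "cy" (the principal point, pixels), "rvec" (rotation vector, rad) and "tvec" (3), from world to camera coordinates, as OpenCV has them. Camera axes: x right, y down, z forward; pixel columns grow to the right and rows downward; lengths in m; the calibration is good to about 2 mm. A picture is of the moment at which its call begins. There is no depth.
- bot.hand_in(): hands the job in; it is judged then, once.
The state is a dict: "clock": time; "qpos": joint angles; "qvel": joint speeds; "tau": joint torques, N m; "tool_pos": TCP position; "tcp_rot": TCP orientation; "contact_force": force on the tool from outside, world axes, zero at the start; "torque": the same for the moment, N m; "gripper_width": finger opening in m; "gripper_force": force on a finger pad.
Only numpy, scipy, OpenCV 4.12 (cv2) and the standard library are available. Lean on these libraries where they do the work, as an engineer would, in place of code of your own. Each camera call takes 0.05 s, during which the arm holds its last target. There are 200 camera calls.

### The job

Make up two kits from the stock in front of the trays. In the three-compartment tray stand the vacuum pump in the wide end compartment, the bottle stopper in the middle one and the pourer in the narrow end one; in the two-compartment tray stand the label roll and the slate price tag, one in each compartment, either way round. Everything must stand upright and flat on the compartment floors, and the glass, the bell and the champagne cork stay where they are.

Things in the scene. Friction and masses are not known exactly. Their poses are not given: they have to be found in the camera images.
- saver_tray: Fixed dark-wood tray with three felt-floored compartments in a row. 92 (x) by 224 mm (y), walls 6 mm thick and 16 mm high, compartment floors 6 mm above the counter. Origin: centre of underside; x across the row (away from the robot at yaw 0), y along it, z up. Compartments are 80 mm along x, centred at x=0; along y: wide end 80 mm, centre y=+66; middle 60 mm, y=-10; narrow end 60 mm, y=-76.
- pricing_tray: Fixed dark-wood tray with two equal felt-floored compartments. 102 (x) by 198 mm (y), walls 6 mm thick and 16 mm high, compartment floors 6 mm above the counter. Origin: centre of underside; axes as for the other tray. Compartments are 90 x 90 mm, centred at x=0, y=+48 and y=-48 mm.
- pump: Vacuum pump: standing white cylinder, 48 mm wide up to 78 mm high, then a 20 mm neck (86 to 99 mm) and on top a black mushroom knob, 52 mm across, 99 to 120 mm high, fixed to the body and good to grip. About 0.11 kg. Origin: centre of underside, z up along its axis.
- stopper: Bottle stopper standing on its pale metal ball knob (35 mm across, 0 to 30 mm high), its black 20 mm thick plug pointing up (30 to 58 mm high). Height 58 mm, about 0.06 kg. Origin: centre of the underside, z up.
- pourer: Bottle pourer standing on its black stopper part (24 mm wide, 0 to 33 mm high), with a bent steel spout 8 mm thick rising to 81 mm; the spout bends in its own y-z plane. About 0.03 kg. Origin: under the middle of its 25 x 29 mm outline, on the underside; the black part is centred at x = 0, y = +2 mm and can be gripped across x. z up.
- label_roll: Roll of white shelf labels standing on its end: 61 mm across, 42 mm high, its small core hole facing up (grip it across the outside; the hole is not open to fingers). About 0.14 kg. It stands in the stock row between the trays and the robot (another roll far to the right, behind the cork puller, is fixed and no part of the job). Origin: centre of the underside, z up.
- tag: Slate price tag: oak foot 22 mm (x) by 66 mm (y), 14 mm high, with a dark slate standing up in it, 8 mm thick (x from -3 to +5 mm), 60 mm wide, up to 56 mm high. About 0.05 kg. Origin: centre of the foot's underside, z up.
- glass: Empty tasting glass, 65 mm across, 155 mm high, left of the work; a bystander to leave alone. Origin: centre of the underside of its foot.
- bell: Counter bell, a brass dome on a black base, 76 mm across, 54 mm high, just beyond the trays (not the fixed one far right); a bystander to leave alone. Origin: centre of the underside.
- champagne_cork: Mushroom-shaped champagne cork standing upright, 34 mm across, 47 mm high, right of the work; a bystander to leave alone. Origin: centre of the underside.
Not all that is in view belongs to the job. Leave any pink or purple look-alike of the tag alone.

How it is judged:
By the outcome, as a careful person would: the job done as asked, in the order asked, and still so for the second after the job is handed in, with the robot touching nothing.
It also fails if it takes over 136 s, if anything falls off the work surface, if the arm or the gripper's body presses on something with over 40 N, if the wrist force passes 120 N, or if a joint passes its speed limit or range.

## Working session

There is one attempt and no reset: what is moved stays moved. The work goes in short steps, Python scripts to look and compute and a tool call to move; the robot and the scene stay as the last step left them, time stands still between calls to the robot, and variables do not carry over. Pictures are saved under pics/ and viewed, at most 14 in all, crops included, and the job is handed in when it is done.

Besides the shell and the picture viewer there is one more tool, called by a JSON object that holds its "method" and its "body". move_arm: Moves the arm, as the interface text tells. Its arguments: {"type":"object","properties":{"plan":{"type":"array"}},"required":["plan"]}

```bash
mkdir -p pics; ls
python3 - <<'E'
from rig import bot
import cv2
print(bot.state())
for n in("scene","top"):
    f=bot.grab_frame(n); cv2.imwrite(f"pics/{n}0.png",f["img"][:,:,::-1]); print({k:v for k,v in f.items() if k!="img"})
E
```

```text
pics
{'clock': 0.0, 'qpos': array([ 1.26462519e+00,  3.53622854e-01,  1.63415546e+00, -2.02713635e-05,
        1.15517958e+00, -2.36767419e-03]), 'qvel': array([-0.00056457, -0.00119193, -0.00018128, -0.00136138, -0.00041747,
        0.00157167]), 'tau': array([-2.31267568e-04, -5.93851089e+01, -3.34222269e+01,  6.96618226e-02,
        2.34589929e-02, -1.11252868e-04]), 'tool_pos': array([0.18679466, 0.59586778, 0.18707038]), 'tcp_rot': array([-4.75338450e-01, -3.10522951e+00,  2.12339712e-03]), 'contact_force': array([0.70174393, 0.43622834, 0.63466572]), 'torque': array([-0.0123148 , -0.0170081 , -0.00581789]), 'gripper_force': 0.0, 'gripper_width': 0.09200379193850787}
{'fovy': 45.09382293986861, 'cx': 314.56669557936056, 'cy': 252.4295965636715, 'rvec': array([ 2.20418342, -1.22309368,  0.44129025]), 'tvec': array([-0.27253157,  0.39071623,  1.22796073])}
{'fovy': 54.704945801465215, 'cx': 319.39710456876145, 'cy': 241.57927102266694, 'rvec': array([ 2.26023541, -1.57264102,  0.34061707]), 'tvec': array([-0.19920531,  0.48761689,  1.18910902])}
```

View pics/scene0.png

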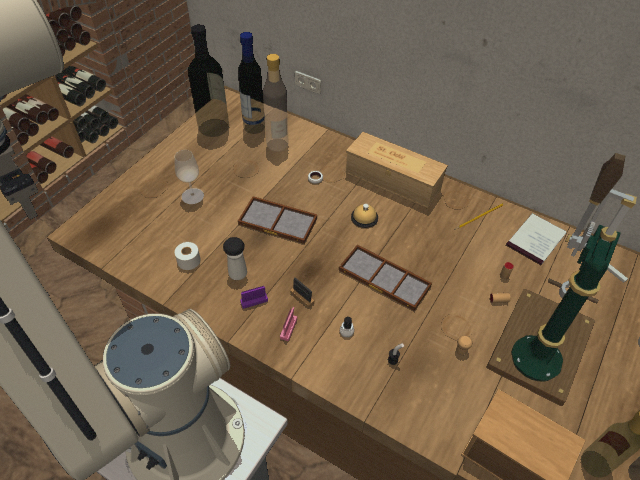

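View pics/top0.png

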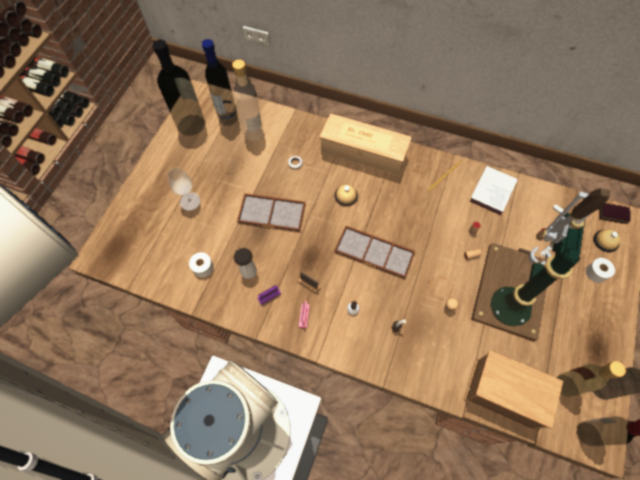

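The scene view shows the roll at (187,256), pump knob (233,247), tag (302,291), stopper (347,326), pourer (395,354), pricing tray (278,220) and saver tray (385,277). The top view agrees but is blurred. I'll measure with enlarged crops next.

```bash
cat > h.py <<'E'
import numpy as np,cv2
from rig import bot
from scipy.spatial.transform import Rotation as R
class Cam:
    def __init__(s,n):
        f=bot.grab_frame(n);s.img=f["img"];s.R=R.from_rotvec(f["rvec"]).as_matrix();s.t=np.array(f["tvec"]);s.f=240/np.tan(np.radians(f["fovy"]/2));s.c=np.array([f["cx"],f["cy"]])
    def proj(s,p):
        q=np.asarray(p)@s.R.T+s.t; return q[...,:2]/q[...,2:]*s.f+s.c
    def ray(s,uv,z):
        o=-s.R.T@s.t; d=s.R.T@np.append((np.array(uv)-s.c)/s.f,1); return o+d*(z-o[2])/d[2]
def crop(c,x0,y0,x1,y1,k,name):
    cv2.imwrite("pics/"+name,cv2.resize(c.img[y0:y1,x0:x1,::-1],None,fx=k,fy=k,interpolation=cv2.INTER_CUBIC))
E
python3 - <<'E'
from h import *
s=Cam("scene");crop(s,230,190,440,290,3.8,"c1.png");crop(s,165,230,420,375,3.1,"c2.png")
t=Cam("top")
np.set_printoptions(precision=3,suppress=True)
print("cams",-s.R.T@s.t,-t.R.T@t.t)
for n,uv,z in [("roll",(187,248),.042),("knob",(233,243),.12),("tag",(304,284),.056),("stop",(348,319),.058),("pour",(394,361),0)]: print(n,s.ray(uv,z))
for n,uv,z in [("roll",(202,262),.042),("knob",(243,257),.12),("tag",(311,278),.056),("stop",(354,303),.058)]: print(n,t.ray(uv,z))
E
```

```text
cams [-0.256 -0.465  1.205] [ 0.012 -0.222  1.281]
roll [0.379 0.302 0.042]
knob [0.408 0.167 0.12 ]
tag [ 0.435 -0.02   0.056]
stop [ 0.404 -0.162  0.058]
pour [ 0.394 -0.294  0.   ]
roll [0.376 0.291 0.042]
knob [0.406 0.16  0.12 ]
tag [ 0.435 -0.026  0.056]
stop [ 0.407 -0.163  0.058]
```

View pics/c1.png

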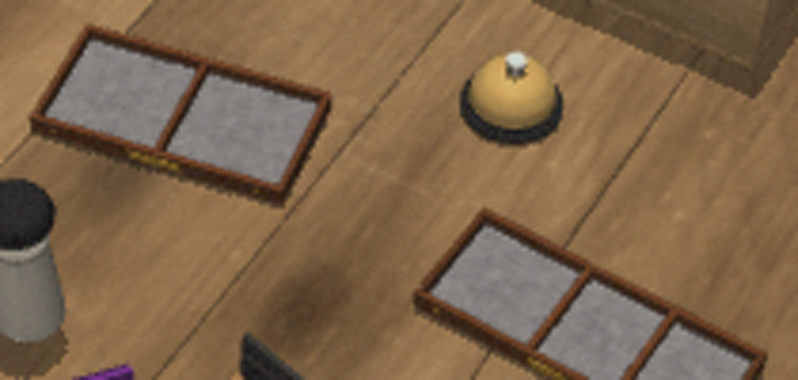

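View pics/c2.png

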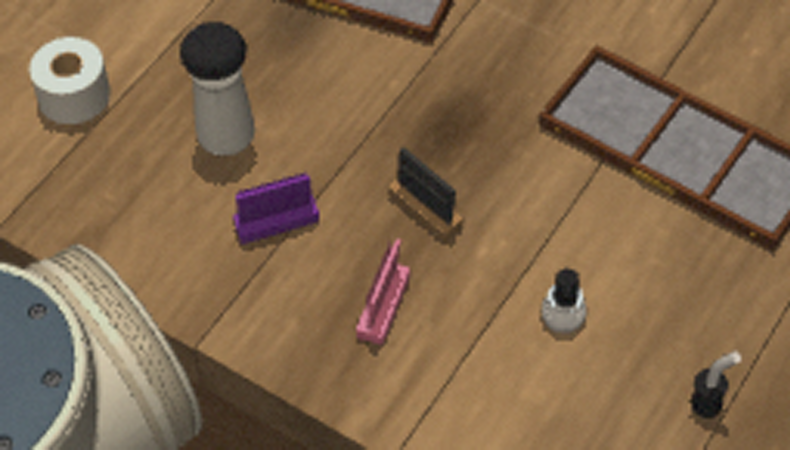

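Run:
```python
from h import *
s=Cam("scene");t=Cam("top")
np.set_printoptions(precision=4,suppress=True)
c1=lambda x,y:((x+.5)/3.8-.5+230,(y+.5)/3.8-.5+190)
c2=lambda x,y:((x+.5)/3.1-.5+165,(y+.5)/3.1-.5+230)
P=lambda n,uv,z:print(n,s.ray(uv,z))
for n,a in [("pFL",(90,28)),("pFR",(330,96)),("pNL",(33,118)),("pNR",(283,190))]:P(n,c1(*a),.016)
for n,a in [("sFL",(487,210)),("sFR",(765,355)),("sNL",(415,292))]:P(n,c1(*a),.016)
P("sNR",c2(776,235),.016)
P("tag slate topL",c2(400,150),.056);P("tag slate topR",c2(455,188),.056)
P("footNL",c2(390,192),.014);P("footNR",c2(451,229),.014);P("footFR",c2(462,218),.014)
P("pourTip",c2(738,356),.079);P("pourBlackTop",c2(711,373),.033)
# colour mask centroids in both views
def blobs(c,m,box):
    x0,y0,x1,y1=box;mm=np.zeros(m.shape,np.uint8);mm[y0:y1,x0:x1]=m[y0:y1,x0:x1]
    n,l,st,ce=cv2.connectedComponentsWithStats(mm);i=1+np.argmax(st[1:,4]);return ce[i],st[i]
for c,nm,bx in [(s,"s",dict(knob=(220,232,250,262),stop=(335,312,360,330),pour=(383,340,405,368),felt1=(240,195,320,245),)),(t,"t",dict(knob=(230,245,256,268),stop=(345,296,362,306),pour=(390,315,410,336)))]:
    g=c.img.max(2).astype(int)
    for k,z in (("knob",.112),("stop",.05),("pour",.018)):
        ce,st=blobs(c,g<70,bx[k]);print(nm,k,ce,st,c.ray(ce,z))
    w=(c.img.min(2)>120)&(c.img.max(2).astype(int)-c.img.min(2)<35)
    b=(170,238,204,274) if nm=="s" else (186,250,216,282)
    ce,st=blobs(c,w,b);print(nm,"roll",ce,st,c.ray(ce,.021))
# felt regions: convex hull corners in scene
hsv=cv2.cvtColor(s.img,cv2.COLOR_RGB2HSV)
m=((hsv[...,1]<45)&(hsv[...,2]>80)).astype(np.uint8)
n,l,st,ce=cv2.connectedComponentsWithStats(m)
for i in range(1,n):
    if st[i,4]>300 and 235<ce[i][0]<435 and 195<ce[i][1]<305: print("felt",st[i],ce[i],s.ray(ce[i],.006))
```

```text
pFL [0.639  0.2805 0.016 ]
pFR [0.6764 0.0921 0.016 ]
pNL [0.5432 0.2627 0.016 ]
pNR [0.5823 0.0731 0.016 ]
sFL [ 0.6432 -0.0578  0.016 ]
sFR [ 0.6325 -0.2758  0.016 ]
sNL [ 0.5538 -0.0515  0.016 ]
sNR [ 0.5494 -0.2709  0.016 ]
tag slate topL [0.4365 0.0106 0.056 ]
tag slate topR [ 0.4285 -0.0457  0.056 ]
footNL [0.4223 0.012  0.014 ]
footNR [ 0.4182 -0.0487  0.014 ]
footFR [ 0.4318 -0.0506  0.014 ]
pourTip [ 0.3984 -0.303   0.079 ]
pourBlackTop [ 0.4017 -0.2857  0.033 ]
s knob [233.2603 246.1333] [223 237  22  19 315] [0.405  0.1648 0.112 ]
s stop [347.3205 322.4872] [344 317   8  12  78] [ 0.3991 -0.1629  0.05  ]
s pour [392.984 357.472] [388 349  12  16 125] [ 0.3914 -0.2902  0.018 ]
s roll [185.9288 250.8502] [175 242  23  19 267] [0.3811 0.3125 0.021 ]
t knob [242.6904 256.802 ] [235 249  16  16 197] [0.4086 0.1639 0.112 ]
t stop [353.2857 304.1429] [352 303   3   3   7] [ 0.4056 -0.1615  0.05  ]
t pour [395.52 328.48] [393 326   7   6  25] [ 0.39   -0.2917  0.018 ]
t roll [199.8106 262.8405] [189 253  22  21 301] [0.378  0.3047 0.021 ]
felt [242 201  39  28 668] [261.5449 214.0539] [0.6047 0.2287 0.006 ]
felt [274 209  39  29 695] [293.4504 223.2835] [0.6235 0.1342 0.006 ]
felt [344 250  38  30 651] [362.4931 264.2704] [ 0.5998 -0.0968  0.006 ]
felt [227 252  20  28 402] [236.5    266.5871] [0.4183 0.1774 0.006 ]
felt [372 264  33  29 516] [387.7655 277.4748] [ 0.5969 -0.1725  0.006 ]
felt [394 275  33  30 541] [410.5102 289.5379] [ 0.5938 -0.2387  0.006 ]
```

{"method": "move_arm", "body": {"plan": [[[91,0,0,0,0,0,0.125],[91,0,0,0,0,0,0.125],[91,0,0,0,0,0,0.125],[91,0,0,0,0,0,0.125],[91,0,0,0,0,0,0.125],[91,0,0,0,0,0,0.125],[91,0,0,0,0,0,0.125],[91,0,0,0,0,0,0.125],[91,0,0,0,0,0,0.125],[91,0,0,0,0,0,0.125]]]}}

```text
clock: 1.13
tool_pos: [0.1869, 0.5963, 0.1877]
tcp_rot: [2.209, 2.233, -0.0]
contact_force: [1.5, 0.3, -0.2]
gripper_width: 0.0912
gripper_force: 0.0
```

```bash
cat >> h.py <<'E'
def go(x,y,z,phi=0):
    """remaining distance to a target: tool-axis mm and turn about tool z; phi = heading of tool y"""
    st=bot.state();M=R.from_rotvec(st["tcp_rot"]).as_matrix();p=st["tool_pos"]
    h=np.arctan2(M[1,1],M[0,1]);d=(phi-h+np.pi/2)%np.pi-np.pi/2
    print("t",round(st["clock"],2),"at",(p*1000).round(1),"heading",h.round(3),"tilt",M[:2,2].round(4),"q",st["qpos"].round(2),"w",round(st["gripper_width"]*1000,1),"gf",round(st["gripper_force"],1),"F",st["contact_force"].round(1))
    print("world d",((np.array([x,y,z])-p)*1000).round(1),"tool shift mm",(M.T@(np.array([x,y,z])-p)*1000).round(1),"turn",round(-d,3))
E
python3 -c "
from h import *
go(.407,.164,.188)"
```

```text
t 1.13 at [186.9 596.3 187.7] heading 0.011 tilt [-0.0001 -0.0002] q [1.26 0.35 1.63 0.   1.16 1.25] w 91.2 gf 0.0 F [ 1.5  0.3 -0.2]
world d [ 2.201e+02 -4.323e+02  3.000e-01] tool shift mm [-4.347e+02  2.154e+02 -2.000e-01] turn 0.011
```

{"method": "move_arm", "body": {"plan": [[[91,-36,18,0,0,0,0.011],[91,-36,18,0,0,0,0],[91,-36,18,0,0,0,0],[91,-36,18,0,0,0,0],[91,-36,18,0,0,0,0],[91,-36,18,0,0,0,0],[91,-36,18,0,0,0,0],[91,-36,18,0,0,0,0],[91,-36,18,0,0,0,0],[91,-36,18,0,0,0,0]]]}}

```text
clock: 1.97
tool_pos: [0.37, 0.2359, 0.188]
tcp_rot: [2.214, 2.228, 0.001]
contact_force: [0.3, 0.8, 0.4]
gripper_width: 0.091
gripper_force: 0.0
```

```bash
python3 -c "
from h import *
go(.407,.164,.09)"
```

```text
t 1.97 at [370.  235.9 188. ] heading 0.006 tilt [0.0006 0.0004] q [ 0.56  0.06  2.01 -0.    1.07  0.56] w 91.0 gf 0.0 F [0.3 0.8 0.4]
world d [ 37.  -71.9 -98. ] tool shift mm [-72.2  36.5  98. ] turn 0.006
```

{"method": "move_arm", "body": {"plan": [[[91,-36,18,0,0,0,0],[91,-36,18,0,0,0,0],[91,0,0,10,0,0,0],[91,0,0,25,0,0,0],[91,0,0,30,0,0,0],[91,0,0,23,0,0,0],[91,0,0,10,0,0,0],[91,0,0,0,0,0,0],[40,0,0,0,0,0,0],[40,0,0,0,0,0,0]]]}}

```text
clock: 2.8
tool_pos: [0.4068, 0.1665, 0.0909]
tcp_rot: [2.214, 2.228, 0.002]
contact_force: [-0.2, 1.2, 0.9]
gripper_width: 0.0797
gripper_force: 0.0
```

```bash
python3 -c "
from h import *
go(.407,.164,.09)
s=Cam('scene');crop(s,140,180,360,345,3.6,'a1.png')"
```

```text
t 2.8 at [406.8 166.5  90.9] heading 0.006 tilt [0.0015 0.0006] q [ 0.39  0.2   2.11 -0.    0.84  0.38] w 79.7 gf 0.0 F [-0.2  1.2  0.9]
world d [ 0.2 -2.5 -0.9] tool shift mm [-2.5  0.2  0.9] turn 0.006
```

View pics/a1.png

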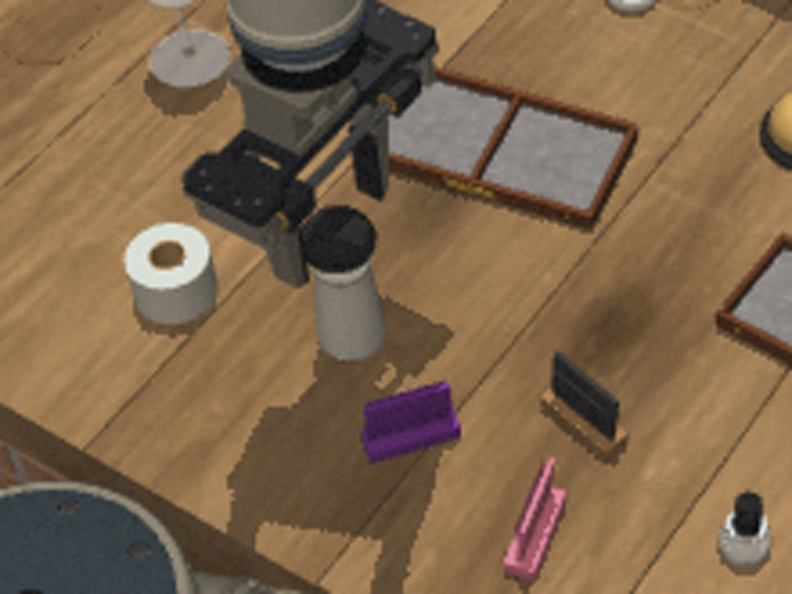

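The gripper straddles the pump knob, crop (340,238); the fingertips are at (290,283) and (372,197). The tip midpoint looks a few mm left of the knob, so I'll check it by projection.

```bash
python3 -c "
from h import *
s=Cam('scene');t=Cam('top')
k=lambda q:((q-[140,180]+.5)*3.6-.5).round(0)
print(k(s.proj([.4068,.1665,.0909])),k(s.proj([.407,.164,.12])),k(s.proj([.407,.164,.099])),k(s.proj([.407,.164,0])))
g=s.img.max(2)
f=lambda x,y:((x+.5)/3.6-.5+140,(y+.5)/3.6-.5+180)
print('pump base bottom edge',s.ray(f(350,358),0),'knob',s.ray(f(341,230),.12))
print('roll top',s.ray(f(168,258),.042), 'glass',s.ray(f(190,58),0))
"
```

```text
[340. 256.] [339. 230.] [342. 250.] [355. 337.]
pump base bottom edge [0.38966505 0.1557092  0.        ] knob [0.40819416 0.16280995 0.12      ]
roll top [0.36918263 0.2969063  0.042     ] glass [0.56116986 0.44207915 0.        ]
```

{"method": "move_arm", "body": {"plan": [[[40,-2,0,1,0,0,0],[40,0,0,0,0,0,0],[40,0,0,0,0,0,0],[40,0,0,0,0,0,0],[40,0,0,0,0,0,0],[40,0,0,0,0,0,0],[40,0,0,0,0,0,0],[40,0,0,-5,0,0,0],[40,0,0,-10,0,0,0],[40,0,0,-15,0,0,0]]]}}

```text
clock: 3.78
tool_pos: [0.4048, 0.1635, 0.1186]
tcp_rot: [-2.214, -2.227, 0.004]
contact_force: [-0.4, 0.7, -0.3]
gripper_width: 0.04
gripper_force: 0.0
```

```bash
python3 -c "
from h import *
go(.5967,-.099,.12)"
```

```text
t 3.78 at [404.8 163.5 118.6] heading 0.006 tilt [-0.0026 -0.001 ] q [0.38 0.15 2.09 0.   0.91 0.37] w 40.0 gf 0.0 F [-0.4  0.7 -0.3]
world d [ 191.9 -262.5    1.4] tool shift mm [-263.6  190.3   -1.6] turn 0.006
```

```bash
python3 -c "
from h import *
s=Cam('scene');crop(s,140,180,360,345,3.6,'a2.png')"
```

```text
(no output)
```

View pics/a2.png

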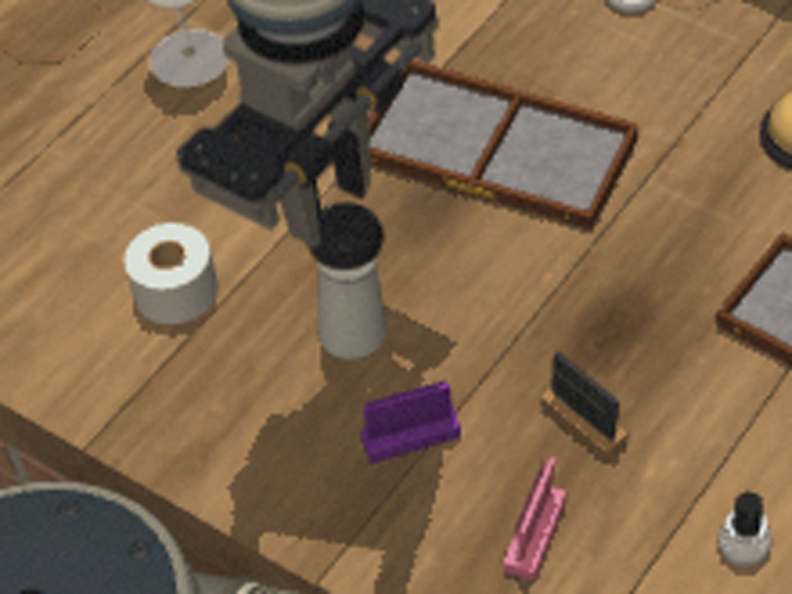

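```bash
python3 -c "
from h import *
s=Cam('scene');t=Cam('top')
k=lambda q:((q-[140,180]+.5)*3.6-.5).round(0)
st=bot.state();p=st['tool_pos'];print(p)
for sx in(-1,1):
  for a in(.02,.038):
    for b in(-.01,.01): print(sx,a,b,k(s.proj(p+[sx*a,b,0])))
crop(t,170,190,330,310,5,'t2.png')
print((t.proj(p)-[170,190])*5,(t.proj([.407,.164,.12])-[170,190])*5)
"
```

```text
[0.40665614 0.16417973 0.1197915 ]
-1 0.02 -0.01 [332. 257.]
-1 0.02 0.01 [308. 244.]
-1 0.038 -0.01 [316. 274.]
-1 0.038 0.01 [292. 262.]
1 0.02 -0.01 [368. 218.]
1 0.02 0.01 [344. 206.]
1 0.038 -0.01 [383. 201.]
1 0.038 0.01 [360. 189.]
[359.14377914 331.24213032] [359.64334592 330.65270619]
```

View pics/t2.png

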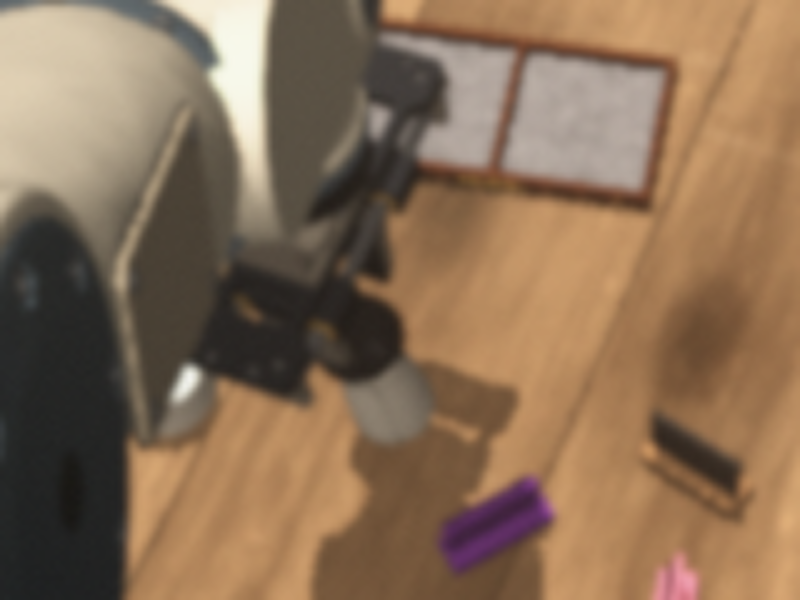

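The pump still stands, now at crop (347,238), and the fingers slipped off it. In the pictures the fingertips sit higher and to the left of where the reported TCP projects. I'll check that offset over clear counter.

{"method": "move_arm", "body": {"plan": [[[40,0,0,-30,0,0,0],[20,-10,10,-10,0,0,0],[20,-20,15,0,0,0,0],[20,-25,15,0,0,0,0],[20,-25,10,0,0,0,0],[20,-15,0,0,0,0,0],[20,-10,0,20,0,0,0],[20,0,0,20,0,0,0],[20,0,0,0,0,0,0],[20,0,0,0,0,0,0]]]}}

```text
clock: 4.77
tool_pos: [0.4553, 0.059, 0.1179]
tcp_rot: [-2.214, -2.226, 0.004]
contact_force: [0.5, -0.1, 0.9]
gripper_width: 0.0203
gripper_force: 0.0
```

```bash
python3 -c "
from h import *
s=Cam('scene');t=Cam('top')
p=bot.state()['tool_pos'];print(p, bot.state()['gripper_width'])
a=s.proj(p).round().astype(int);b=t.proj(p).round().astype(int);print(a,b)
k=lambda c,q:cv2.resize(c.img[q[1]-40:q[1]+35,q[0]-50:q[0]+50,::-1],None,fx=7.5,fy=7.5,interpolation=cv2.INTER_CUBIC)[:, :]
A=np.hstack([cv2.resize(k(c,q),(400,300)) for c,q in((s,a),(t,b))])
for i,(c,q) in enumerate(((s,a),(t,b))):
    for sx in(-1,1):
        for x in(.01,):
            for y in(-.01,.01):
                u=(c.proj(p+[sx*x,y,0])-q+[50,40])*4+[400*i,0]; cv2.circle(A,tuple(int(v) for v in u),2,(0,0,255),-1)
cv2.imwrite('pics/tip.png',A)
"
```

```text
[0.4568611  0.05948634 0.11929646] 0.020129866462036666
[281 248] [284 253]
```

View pics/tip.png

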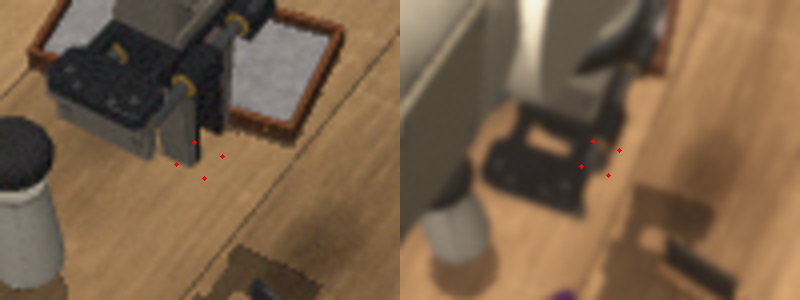

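{"method": "move_arm", "body": {"plan": [[[20,0,0,15,0,0,0],[20,0,0,25,0,0,0],[20,0,0,25,0,0,0],[20,0,0,20,0,0,0],[20,0,0,10,0,0,0],[20,0,0,6,0,0,0],[20,0,0,4,0,0,0],[20,0,0,2,0,0,0],[20,0,0,2,0,0,0],[20,0,0,0,0,0,0]]]}}

```text
clock: 5.7
tool_pos: [0.4572, 0.0593, 0.0103]
tcp_rot: [2.214, 2.228, 0.001]
contact_force: [0.1, -0.1, 0.1]
gripper_width: 0.0199
gripper_force: 0.0
```

```bash
python3 -c "
from h import *
s=Cam('scene')
go(.457,.06,.005)
p=bot.state()['tool_pos']
a=s.proj(p).round().astype(int)
A=cv2.resize(s.img[a[1]-40:a[1]+35,a[0]-50:a[0]+50,::-1],None,fx=7.5,fy=7.5,interpolation=cv2.INTER_CUBIC)
for sx in(-.01,.01):
  for y in(-.01,.01):
    u=(s.proj(p+[sx,y,0])-a+[50,40]+.5)*7.5; cv2.circle(A,tuple(int(v) for v in u),2,(0,0,255),-1)
cv2.imwrite('pics/tip2.png',A)
"
```

```text
t 5.75 at [457.1  59.3  10.3] heading 0.006 tilt [0.001  0.0001] q [ 0.13  0.37  2.12 -0.    0.66  0.12] w 19.9 gf 0.0 F [ 0.1  0.2 -0.1]
world d [-0.1  0.7 -5.3] tool shift mm [ 0.7 -0.1  5.3] turn 0.006
```

View pics/tip2.png

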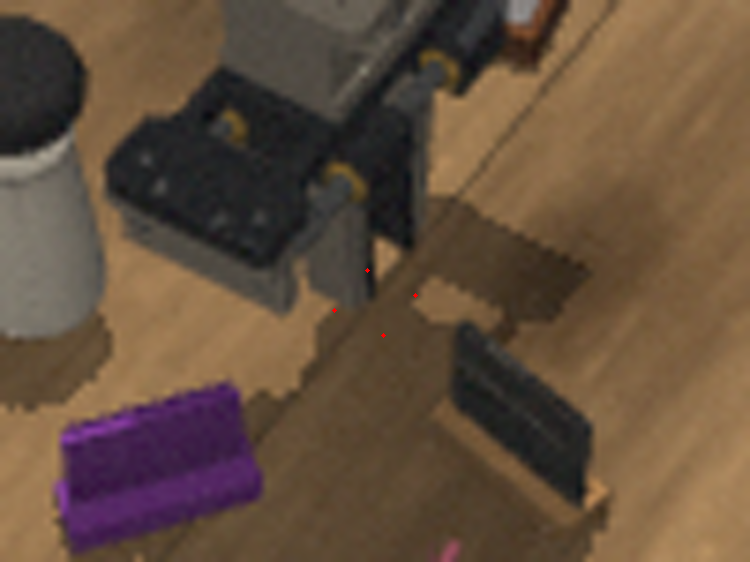

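The near fingertip corner is at (373,297), but it projects to (383,335). Going gently down to the counter will separate a height offset from a sideways one.

{"method": "move_arm", "body": {"plan": [[[20,0,0,2,0,0,0],[20,0,0,2,0,0,0],[20,0,0,2,0,0,0],[20,0,0,1,0,0,0],[20,0,0,1,0,0,0],[20,0,0,1,0,0,0],[20,0,0,1,0,0,0],[20,0,0,0,0,0,0],[20,0,0,0,0,0,0],[20,0,0,0,0,0,0]]]}}

```text
clock: 6.58
tool_pos: [0.4566, 0.0592, -0.0002]
tcp_rot: [2.215, 2.228, -0.0]
contact_force: [-0.2, 0.1, 0.5]
gripper_width: 0.0202
gripper_force: 0.0
```

{"method": "move_arm", "body": {"plan": [[[20,0,0,1,0,0,0],[20,0,0,0,0,0,0],[20,0,0,1,0,0,0],[20,0,0,0,0,0,0],[20,0,0,1,0,0,0],[20,0,0,0,0,0,0],[20,0,0,1,0,0,0],[20,0,0,0,0,0,0],[20,0,0,0,0,0,0],[20,0,0,0,0,0,0]]]}}

```text
clock: 7.42
tool_pos: [0.4566, 0.0592, -0.0042]
tcp_rot: [2.215, 2.228, 0.0]
contact_force: [0.0, 0.1, 0.2]
gripper_width: 0.0201
gripper_force: 0.0
```

{"method": "move_arm", "body": {"plan": [[[20,0,0,2,0,0,0],[20,0,0,2,0,0,0],[20,0,0,2,0,0,0],[20,0,0,1,0,0,0],[20,0,0,0,0,0,0],[20,0,0,1,0,0,0],[20,0,0,0,0,0,0],[20,0,0,0,0,0,0],[20,0,0,0,0,0,0],[20,0,0,0,0,0,0]]]}}

```text
clock: 8.25
tool_pos: [0.4567, 0.0592, -0.0122]
tcp_rot: [2.215, 2.228, 0.0]
contact_force: [-0.2, -0.0, -0.6]
gripper_width: 0.0199
gripper_force: 0.0
```

{"method": "move_arm", "body": {"plan": [[[20,0,0,1,0,0,0],[20,0,0,0,0,0,0],[20,0,0,1,0,0,0],[20,0,0,0,0,0,0],[20,0,0,1,0,0,0],[20,0,0,0,0,0,0],[20,0,0,1,0,0,0],[20,0,0,0,0,0,0],[20,0,0,0,0,0,0],[20,0,0,0,0,0,0]]]}}

```text
clock: 9.08
tool_pos: [0.4566, 0.0592, -0.0162]
tcp_rot: [2.215, 2.228, -0.0]
contact_force: [-0.1, 0.6, 1.1]
gripper_width: 0.0201
gripper_force: 0.0
```

```bash
python3 -c "
from h import *
s=Cam('scene')
go(.457,.06,.005)
p=bot.state()['tool_pos']
a=np.array([281,290])
A=cv2.resize(s.img[a[1]-40:a[1]+35,a[0]-50:a[0]+50,::-1],None,fx=7.5,fy=7.5,interpolation=cv2.INTER_CUBIC)
for sx in(-.01,.01):
  for y in(-.01,.01):
    u=(s.proj([p[0]+sx,p[1]+y,0])-a+[50,40]+.5)*7.5; cv2.circle(A,tuple(int(v) for v in u),2,(0,0,255),-1)
cv2.imwrite('pics/tip3.png',A)
"
```

```text
t 9.13 at [456.6  59.2 -16.2] heading 0.006 tilt [ 0. -0.] q [ 0.13  0.42  2.13 -0.    0.59  0.12] w 20.2 gf 0.0 F [-0.  -0.6 -0.5]
world d [ 0.4  0.8 21.2] tool shift mm [  0.8   0.4 -21.2] turn 0.006
```

View pics/tip3.png

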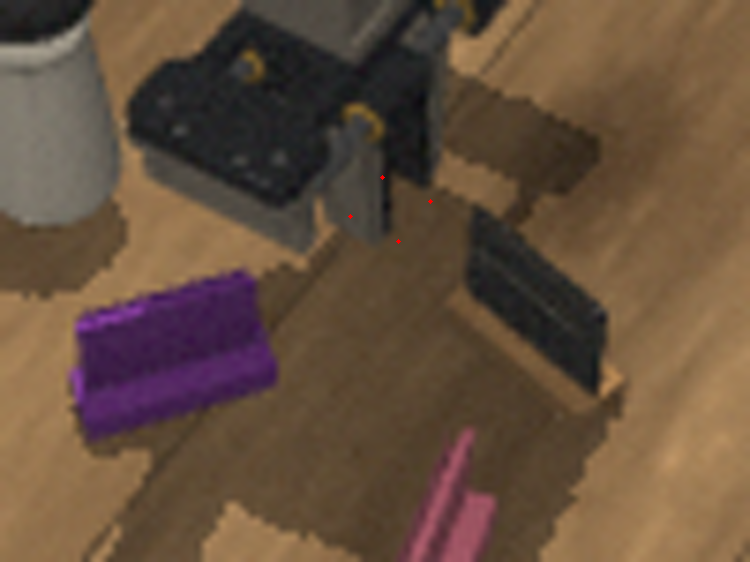

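The near tip corner is at (388,235) against (398,242) projected onto the counter. So the tips are 2–3 mm above the counter while the reading is −16 mm, meaning the reported TCP lies roughly 18–19 mm beyond the real fingertips. One more small probe to confirm.

{"method": "move_arm", "body": {"plan": [[[20,0,0,1,0,0,0],[20,0,0,0,0,0,0],[20,0,0,1,0,0,0],[20,0,0,0,0,0,0],[20,0,0,0.5,0,0,0],[20,0,0,0,0,0,0],[20,0,0,0.5,0,0,0],[20,0,0,0,0,0,0],[20,0,0,0,0,0,0],[20,0,0,0,0,0,0]]]}}

```text
clock: 9.97
tool_pos: [0.4566, 0.0592, -0.0192]
tcp_rot: [2.215, 2.228, 0.0]
contact_force: [-1.1, 0.5, 0.6]
gripper_width: 0.0201
gripper_force: 0.0
```

{"method": "move_arm", "body": {"plan": [[[20,0,0,0.5,0,0,0],[20,0,0,0,0,0,0],[20,0,0,0.5,0,0,0],[20,0,0,0,0,0,0],[20,0,0,0.5,0,0,0],[20,0,0,0,0,0,0],[20,0,0,0.5,0,0,0],[20,0,0,0,0,0,0],[20,0,0,0,0,0,0],[20,0,0,0,0,0,0]]]}}

```text
clock: 10.8
tool_pos: [0.4566, 0.0592, -0.0212]
tcp_rot: [2.215, 2.228, -0.0]
contact_force: [-0.5, -0.2, -0.4]
gripper_width: 0.0198
gripper_force: 0.0
```

{"method": "move_arm", "body": {"plan": [[[20,0,0,0.5,0,0,0],[20,0,0,0.5,0,0,0],[20,0,0,0.5,0,0,0],[20,0,0,0.5,0,0,0],[20,0,0,0.5,0,0,0],[20,0,0,0.5,0,0,0],[20,0,0,0,0,0,0],[20,0,0,0,0,0,0],[20,0,0,0,0,0,0],[20,0,0,0,0,0,0]]]}}

```text
clock: 11.63
tool_pos: [0.4566, 0.0592, -0.0242]
tcp_rot: [-2.215, -2.228, 0.0]
contact_force: [-0.4, -0.5, -0.3]
gripper_width: 0.0201
gripper_force: 0.0
```

```bash
python3 -c "
from h import *
s=Cam('scene')
a=np.array([281,290])
A=cv2.resize(s.img[a[1]-20:a[1]+17,a[0]-30:a[0]+20,::-1],None,fx=15,fy=15,interpolation=cv2.INTER_CUBIC)
p=bot.state()['tool_pos']
for sx in(-.01,.01):
  for y in(-.01,.01):
    u=(s.proj([p[0]+sx,p[1]+y,0])-a+[30,20]+.5)*15; cv2.circle(A,tuple(int(v) for v in u),3,(0,0,255),-1);print(u)
cv2.imwrite('pics/tip4.png',A)
"
```

```text
[497.17848288 183.96447212]
[400.18488233 133.62922932]
[561.60457935 104.11570466]
[465.02634792  54.48317705]
```

View pics/tip4.png

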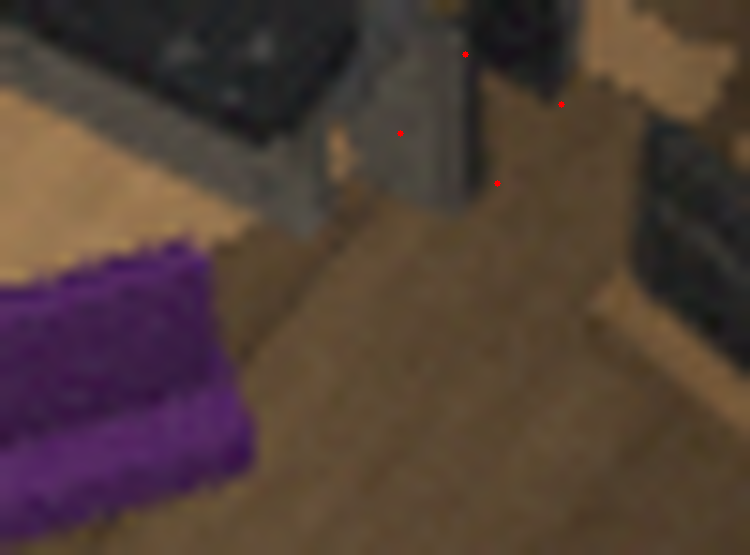

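The near corner is now at (480,200) against (497,184), and the far one at (555,98) against (561,104). The tips are therefore at the counter, so real tip z ≈ reported + 0.0245, with the sideways position good to about 2 mm. This is why the first grasp only touched the top of the dome.

{"method": "move_arm", "body": {"plan": [[[40,0,0,-15,0,0,0],[60,0,0,-30,0,0,0],[80,0,0,-35,0,0,0],[91,0,0,-35,0,0,0],[91,0,0,-25,0,0,0],[91,20,-10,-10,0,0,0],[91,30,-15,0,0,0,0],[91,20,-10,0,0,0,0],[91,0,0,0,0,0,0],[91,0,0,0,0,0,0]]]}}

```text
clock: 12.52
tool_pos: [0.4208, 0.1296, 0.126]
tcp_rot: [2.212, 2.231, 0.0]
contact_force: [0.6, -0.7, 0.7]
gripper_width: 0.0845
gripper_force: 0.0
```

```bash
cat >> h.py <<'E'
ZO=.0245  # real tip z = reported z + ZO
def gt(x,y,tip,phi=0): go(x,y,tip-ZO,phi)
E
python3 -c "
from h import *
s=Cam('scene')
g=(s.img.max(2)<70).astype(np.uint8);m=np.zeros_like(g);m[232:264,220:252]=g[232:264,220:252]
n,l,st,ce=cv2.connectedComponentsWithStats(m);i=1+np.argmax(st[1:,4]);print(st[i],ce[i],s.ray(ce[i],.112))
gt(.407,.162,.089)"
```

```text
[221 232  23  24 297] [233.3030303  243.79124579] [0.41103886 0.16912624 0.112     ]
t 12.57 at [421.2 129.  125.9] heading 0.007 tilt [ 0.0003 -0.0002] q [ 0.29  0.14  2.07 -0.    0.92  0.29] w 88.6 gf 0.0 F [ 0.  -0.7 -0.4]
world d [-14.2  33.  -61.4] tool shift mm [ 33.1 -14.   61.3] turn 0.007
```

{"method": "move_arm", "body": {"plan": [[[91,15,-6,0,0,0,0.007],[91,15,-6,0,0,0,0],[91,1,0,10,0,0,0],[91,0,0,20,0,0,0],[91,0,0,20,0,0,0],[91,0,0,11,0,0,0],[91,0,0,0,0,0,0],[60,0,0,0,0,0,0],[30,0,0,0,0,0,0],[30,0,0,0,0,0,0]]]}}

```text
clock: 13.4
tool_pos: [0.4099, 0.1598, 0.0654]
tcp_rot: [2.223, 2.22, 0.002]
contact_force: [-0.8, -0.3, -0.4]
gripper_width: 0.0731
gripper_force: 0.0
```

{"method": "move_arm", "body": {"plan": [[[30,0,0,0,0,0,0],[30,0,0,0,0,0,0],[30,0,0,0,0,0,0],[30,0,0,0,0,0,0],[30,0,0,0,0,0,0],[30,0,0,-2,0,0,0],[30,0,0,-5,0,0,0],[30,0,0,-10,0,0,0],[30,0,0,-13,0,0,0],[30,0,0,-10,0,0,0]]]}}

```text
clock: 14.23
tool_pos: [0.4092, 0.16, 0.1061]
tcp_rot: [2.222, 2.22, 0.0]
contact_force: [-0.6, 0.2, -0.0]
gripper_width: 0.048
gripper_force: 30.0
```

```bash
python3 -c "
from h import *
s=Cam('scene');crop(s,180,170,440,365,3,'a5.png')
gt(.5967,-.099,.13)"
```

```text
t 14.28 at [410.4 160.5 107.7] heading -0.001 tilt [0.0028 0.0011] q [0.37 0.17 2.09 0.   0.88 0.37] w 48.4 gf 30.0 F [ 0.1 -0.5  1. ]
world d [ 186.3 -259.5   -2.2] tool shift mm [-259.3  186.6    2.4] turn -0.001
```

View pics/a5.png

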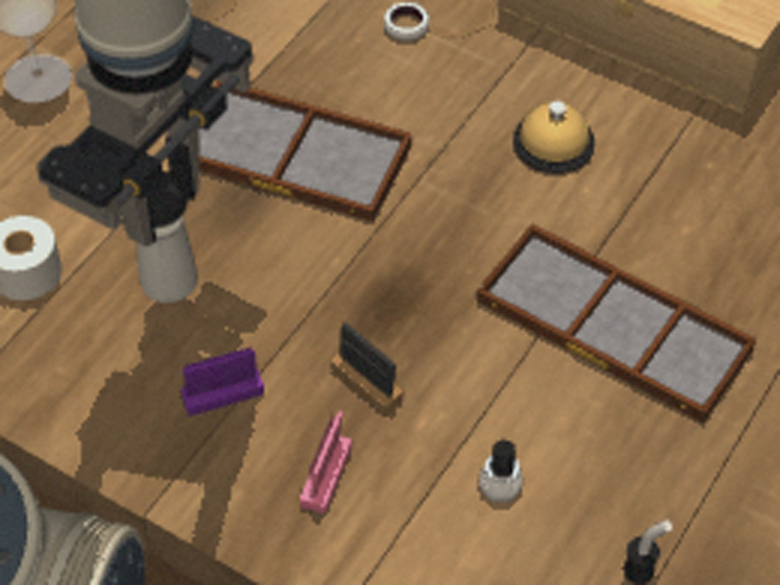

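Crop a5 shows the pump held at (165,260), upright and off the counter. Carrying it to the wide compartment, whose floor is near crop (545,290).

{"method": "move_arm", "body": {"plan": [[[30,-10,8,-5,0,0,0],[30,-24,18,0,0,0,0],[30,-30,21,0,0,0,0],[30,-32,23,0,0,0,0],[30,-33,23,0,0,0,0],[30,-33,23,0,0,0,0],[30,-32,23,0,0,0,0],[30,-30,21,0,0,0,0],[30,-22,17,0,0,0,0],[30,-10,8,0,0,0,0]]]}}

```text
clock: 15.12
tool_pos: [0.5959, -0.0993, 0.1101]
tcp_rot: [2.223, 2.217, 0.001]
contact_force: [0.5, 0.1, -1.1]
gripper_width: 0.0484
gripper_force: 30.0
```

```bash
python3 -c "
from h import *
gt(.5967,-.099,.0975)
s=Cam('scene');crop(s,300,200,450,312,5,'a6.png')"
```

```text
t 15.12 at [595.9 -99.3 110.1] heading -0.003 tilt [ 0.0017 -0.0008] q [-0.17  0.4   1.75 -0.    0.99 -0.16] w 48.4 gf 30.0 F [ 0.5  0.1 -1.1]
world d [  0.8   0.3 -37.1] tool shift mm [ 0.4  0.7 37.1] turn -0.003
```

View pics/a6.png

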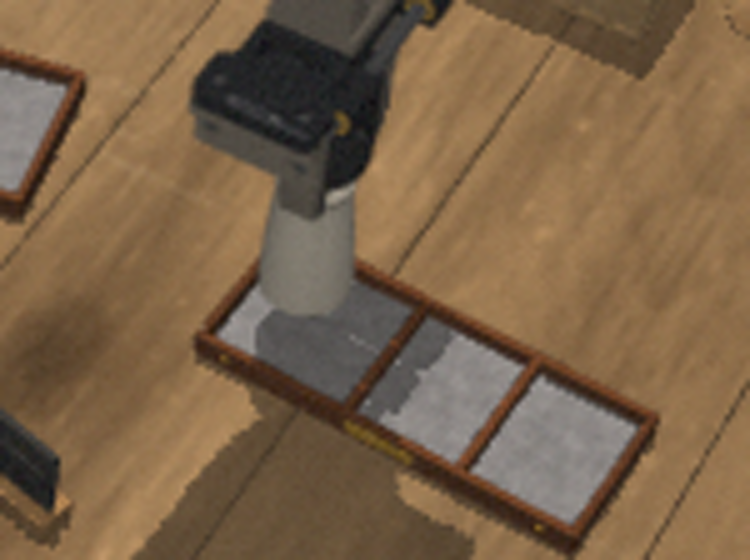

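The pump is above the wide compartment, with its bottom at crop (308,295). Lowering it.

{"method": "move_arm", "body": {"plan": [[[30,0,0,8,0,0,0],[30,0,0,12,0,0,0],[30,0,0,10,0,0,0],[30,0,0,5,0,0,0],[30,0,0,2,0,0,0],[30,0,0,1,0,0,0],[30,0,0,0,0,0,0],[30,0,0,0,0,0,0],[30,0,0,0,0,0,0],[30,0,0,0,0,0,0]]]}}

```text
clock: 16.0
tool_pos: [0.5942, -0.0963, 0.0722]
tcp_rot: [2.222, 2.22, 0.001]
contact_force: [-0.2, 0.4, -1.4]
gripper_width: 0.0482
gripper_force: 30.0
```

{"method": "move_arm", "body": {"plan": [[[30,0,0,0.7,0,0,0],[30,0,0,0,0,0,0],[30,0,0,0,0,0,0],[60,0,0,0,0,0,0],[75,0,0,0,0,0,0],[75,0,0,0,0,0,0],[75,0,0,0,0,0,0],[75,0,0,-15,0,0,0],[75,0,0,-30,0,0,0],[75,0,0,-30,0,0,0]]]}}

```text
clock: 16.83
tool_pos: [0.5927, -0.096, 0.1459]
tcp_rot: [-2.221, -2.219, 0.003]
contact_force: [0.4, 0.4, -0.4]
gripper_width: 0.0751
gripper_force: 0.0
```

```bash
python3 -c "
from h import *
gt(.406,-.163,.16)
s=Cam('scene');crop(s,290,190,450,310,2.5,'a7.png');A=cv2.imread('pics/a7.png')
B=cv2.resize(s.img[300:380,330:420,::-1],None,fx=3.75,fy=3.75,interpolation=cv2.INTER_CUBIC)
C=np.zeros((300,400+B.shape[1],3),np.uint8);C[:A.shape[0],:400]=A;C[:B.shape[0],400:]=B;cv2.imwrite('pics/a7.png',C)
"
```

```text
t 16.83 at [592.7 -96.  145.9] heading -0.001 tilt [-0.0029  0.0005] q [-0.16  0.36  1.72  0.    1.06 -0.16] w 75.1 gf 0.0 F [ 0.4  0.4 -0.4]
world d [-186.7  -67.   -10.4] tool shift mm [ -67.2 -186.6   10.9] turn -0.001
```

View pics/a7.png

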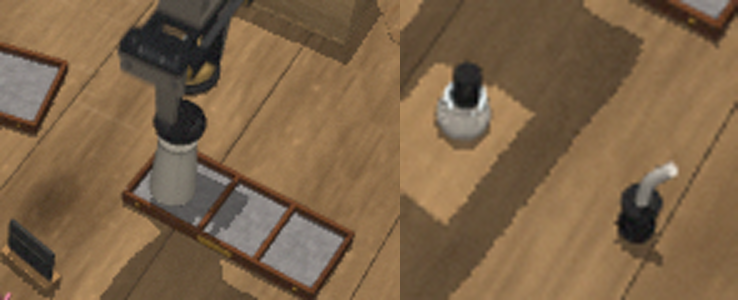

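Left panel: the pump stands in the wide compartment at (175,160). Right panel: the stopper plug is at (467,85) with its ball at (464,115), and the pourer's black part at (640,212) with the spout tip at (672,170). My 14 pictures are used up, so from here I check by masks and numbers.

Run:
```python
from h import *
np.set_printoptions(precision=4,suppress=True)
s=Cam('scene')
f=lambda x,y:((x-400+.5)/3.75-.5+330,(y+.5)/3.75-.5+300)
print('plug top',s.ray(f(467,70),.058),'plug mid',s.ray(f(467,86),.044),'ball',s.ray(f(464,114),.016))
print('pour body',s.ray(f(640,212),.017),'top',s.ray(f(641,192),.033),'bottom ctr',s.ray(f(638,231),0),'tip',s.ray(f(672,168),.079))
# pca of pourer spout: grey pixels in box
im=s.img.astype(int)
sub=im[340:366,385:410]; print(sub.max(2))
```

```text
plug top [ 0.4047 -0.1597  0.058 ] plug mid [ 0.4025 -0.1618  0.044 ] ball [ 0.3993 -0.1632  0.016 ]
pour body [ 0.3957 -0.2898  0.017 ] top [ 0.3995 -0.2865  0.033 ] bottom ctr [ 0.3926 -0.2923  0.    ] tip [ 0.3979 -0.3018  0.079 ]
[[158 155 153 147 143 146 147 148 144 139 143 143 147 147 153 154 155 152
  149 148 149 147 150 155 154]
 [162 156 152 149 150 143 146 148 142 140 145 147 146 153 154 159 155 146
  142 145 146 148 152 154 150]
 [156 157 154 150 147 144 142 142 140 142 145 146 151 155 156 158 151 146
  144 144 147 148 153 149 151]
 [154 156 154 147 148 142 142 141 143 146 143 147 151 153 162 158 164 184
  150 145 144 149 146 145 148]
 [156 156 156 150 146 145 141 144 145 145 147 151 154 133 147 174 208 219
  189 146 146 145 146 147 108]
 [156 155 156 151 148 144 140 142 145 145 145 150 159 178 178 178 186 216
  216 152 146 148 146 146  97]
 [154 155 152 151 144 142 143 146 150 146 134 156 164 170 162 155 163 213
  200 150 146 145 146  91 134]
 [153 152 151 148 145 142 142 148 146 137 144 156 151 144 138 127 114 146
  144 145 142 146 126 113 156]
 [148 154 152 149 141 146 
[... 1164 characters left out ...]
28  30  31  25  19 109 148 133 108 141
  143 138 141 140 135 137 137]
 [151 155 157  48  22  23  28  26  28  26  26  31  26 117 149 115 143 141
  140 138 137 136 132 134 133]
 [155 158 157  54  27  25  28  31  19  31  26  26  23 147 113 127 145 145
  139 137 134 131 132 131 132]
 [162 155 156  74  28  28  28  24  26  28  31  27  58  92  89 145 146 143
  139 136 133 132 129 131 133]
 [161 155 151 100  62  40  29  23  25  24  27  47  93 109 130 147 144 142
  140 133 132 133 130 132 130]
 [159 153 102  97  90  82  48  33  37  38  64  94  89  93 148 148 142 137
  139 134 134 129 132 131 126]
 [157 151 151 151  98  92  91  86  85  89  93  94  75 150 149 145 143 135
  134 133 132 129 129 130 128]]
```

{"method": "move_arm", "body": {"plan": [[[75,-5,-10,-5,0,0,0],[75,-10,-30,0,0,0,0],[75,-15,-40,0,0,0,0],[60,-15,-40,0,0,0,0],[60,-15,-40,10,0,0,0],[60,-6,-25,25,0,0,0],[60,0,-5,38,0,0,0],[60,0,0,35,0,0,0],[60,0,0,15,0,0,0],[60,0,0,0,0,0,0]]]}}

```text
clock: 17.77
tool_pos: [0.4033, -0.1594, 0.0252]
tcp_rot: [-2.218, -2.215, 0.005]
contact_force: [-0.3, -0.2, -0.3]
gripper_width: 0.0598
gripper_force: 0.0
```

```bash
python3 -c "
from h import *
gt(.4025,-.1615,.030)"
```

```text
t 17.77 at [ 403.3 -159.4   25.2] heading -0.001 tilt [-0.0072  0.0028] q [-0.38  0.31  2.16 -0.    0.68 -0.38] w 59.8 gf 0.0 F [-0.3 -0.2 -0.3]
world d [ -0.8  -2.1 -19.7] tool shift mm [-2.2 -0.7 19.7] turn -0.001
```

{"method": "move_arm", "body": {"plan": [[[60,-2,-1,10,0,0,0],[60,0,0,8,0,0,0],[60,0,0,2,0,0,0],[60,0,0,0,0,0,0],[30,0,0,0,0,0,0],[10,0,0,0,0,0,0],[10,0,0,0,0,0,0],[10,0,0,0,0,0,0],[10,0,0,0,0,0,0],[10,0,0,0,0,0,0]]]}}

```text
clock: 18.6
tool_pos: [0.4068, -0.1625, 0.0087]
tcp_rot: [2.222, 2.22, 0.0]
contact_force: [-0.2, 0.1, -0.3]
gripper_width: 0.0219
gripper_force: 0.0
```

{"method": "move_arm", "body": {"plan": [[[10,0,0,0,0,0,0],[10,0,0,0,0,0,0],[10,0,0,0,0,0,0],[10,0,0,-3,0,0,0],[10,0,0,-8,0,0,0],[10,0,0,-12,0,0,0],[10,0,0,-12,0,0,0],[10,0,0,-5,0,0,0],[10,0,0,0,0,0,0],[10,0,0,0,0,0,0]]]}}

```text
clock: 19.43
tool_pos: [0.407, -0.1627, 0.0489]
tcp_rot: [2.222, 2.22, 0.001]
contact_force: [-0.1, 0.8, -0.1]
gripper_width: 0.0188
gripper_force: 30.0
```

```bash
python3 -c "
from h import *
gt(.5936,-.175,.07)"
```

```text
t 19.43 at [ 407.  -162.7   48.9] heading -0.001 tilt [ 0.0009 -0.0004] q [-0.38  0.27  2.14 -0.    0.73 -0.38] w 18.8 gf 30.0 F [-0.1  0.8 -0.1]
world d [186.6 -12.3  -3.4] tool shift mm [-12.1 186.6   3.6] turn -0.001
```

{"method": "move_arm", "body": {"plan": [[[10,-2,8,0,0,0,0],[10,-3,18,0,0,0,0],[10,-3,26,0,0,0,0],[10,-3,30,0,0,0,0],[10,-2,30,0,0,0,0],[10,-2,28,0,0,0,0],[10,0,22,0,0,0,0],[10,0,15,0,0,0,0],[10,0,9,0,0,0,0],[10,0,0,0,0,0,0]]]}}

```text
clock: 20.27
tool_pos: [0.5943, -0.1777, 0.0477]
tcp_rot: [2.222, 2.221, 0.0]
contact_force: [-0.4, 0.4, -0.3]
gripper_width: 0.0189
gripper_force: 30.0
```

Run:
```python
from h import *
np.set_printoptions(precision=4,suppress=True)
go(.5936,-.178,.0157)
s=Cam('scene');im=s.img.astype(int)
# bright/pale ball and felt: print value map near predicted ball
for n,p in (("ball",[.594,-.177,.055]),("plug",[.594,-.177,.09]),("middle comp",[.5936,-.175,.006]),("pump knob",[.594,-.097,.125])): print(n,s.proj(p))
g=(im.max(2)<70).astype(np.uint8)
hsv=cv2.cvtColor(s.img,cv2.COLOR_RGB2HSV)
q=s.proj([.594,-.177,.055]).round().astype(int);x,y=q
print(hsv[y-12:y+13,x-14:x+15,2]);print(hsv[y-12:y+13:2,x-14:x+15,1])
```

```text
t 20.27 at [ 594.3 -177.7   47.7] heading -0.0 tilt [0.0001 0.    ] q [-0.29  0.5   1.75  0.    0.89 -0.29] w 18.9 gf 30.0 F [-0.4  0.4 -0.3]
world d [ -0.7  -0.3 -32. ] tool shift mm [-0.3 -0.7 32. ] turn -0.0
ball [390.9605 267.4557]
plug [392.5692 258.8312]
middle comp [388.0422 278.7679]
pump knob [365.0438 236.3418]
[[ 44  58  56  61  60  54  53  44  41  35  35  39  40  42  36  39  38  35
   36  46  59  27  42  39  95 149 156 163 163]
 [ 36  34  46  57  56  57  44  87  56  40  37  35  58  62  42  38  40  34
   34  53  35  28  64 126 153 151 157 158 157]
 [ 38  37  31  34  38  54  62  83  74  49  42  41  49  62  44  44  34  41
   28  33  25  24  92 152 154 155 156 154 157]
 [ 72  50  37  34  29  29  33  53  62  58  57  45  38  38  35  40  42  33
   36  32  28  40 133 153 155 157 156 157 155]
 [ 78  82  74  53  37  29  31  30  39  48  61  62  48  40  40  43  37  31
   19  29  17  46 150 155 159 156 156 154 153]
 [ 81  82  80  83  67  53  31  33  34  31  40  51  57  37  39  35  28  44
   31  26  29 104 157 159 161 156 156 154 154]
 [ 82  82  83  83  81  81  75  54  36  35  36  28  
[... 3122 characters left out ...]
 18  24  31  29  31  30  42  52  45  34  29  28
   29  30  47 107 141 162 158 161 158 172 130]
 [164 137  41  11  12  11  20  25  27  30  29  25  28  27  27  28  29  27
   28  30   9  11  15  27  66 127 136 111 130]
 [ 99  17  15  14  14  13   9  21  28  29  27  28  25  27  31  28  33  28
   23  20   9  13  14  14   8  16  16  42 122]
 [ 11  13   9  11  12  15  17   9  12  20  16  24  28  24  30  33  22  14
    9   9  11  14  16   8  14  13  61 137 148]
 [ 12  12  13  11  15  14  15  10  13  16   6  12  12  19  14   5  14  11
   15   9  16  12  14  10  17 124 163 166 102]
 [ 17   7  11   7  13  14  14  12  12  14  14  20   9   6  14  12  15  15
   13  17  13  15  11  34 151 167 145  43  11]]
```

{"method": "move_arm", "body": {"plan": [[[10,0,0,6,0,0,0],[10,0,1,10,0,0,0],[10,0,1,9,0,0,0],[10,0,0,4,0,0,0],[10,0,0,2,0,0,0],[10,0,0,1,0,0,0],[10,0,0,0,0,0,0],[10,0,0,0,0,0,0],[10,0,0,0,0,0,0],[10,0,0,0,0,0,0]]]}}

```text
clock: 21.15
tool_pos: [0.595, -0.1778, 0.017]
tcp_rot: [2.222, 2.22, 0.0]
contact_force: [0.8, -0.4, -0.6]
gripper_width: 0.0188
gripper_force: 30.0
```

{"method": "move_arm", "body": {"plan": [[[10,0,0,1,0,0,0],[10,0,0,0.5,0,0,0],[10,0,0,0,0,0,0],[10,0,0,0,0,0,0],[25,0,0,0,0,0,0],[40,0,0,0,0,0,0],[45,0,0,0,0,0,0],[45,0,0,0,0,0,0],[45,0,0,-5,0,0,0],[45,0,0,-15,0,0,0]]]}}

```text
clock: 21.98
tool_pos: [0.5932, -0.1773, 0.0337]
tcp_rot: [-2.22, -2.218, 0.003]
contact_force: [-0.3, -1.1, 0.2]
gripper_width: 0.045
gripper_force: 0.0
```

{"method": "move_arm", "body": {"plan": [[[45,0,0,-30,0,0,0.02],[45,0,0,-40,0,0,-0.12],[45,0,0,-30,0,0,-0.12],[45,-20,-20,0,0,0,-0.08],[45,-20,-30,0,0,0,0],[45,-20,-30,0,0,0,0],[45,-20,-30,0,0,0,0],[45,-10,-25,0,0,0,0],[45,0,0,0,0,0,0],[45,0,0,0,0,0,0]]]}}

```text
clock: 22.82
tool_pos: [0.4896, -0.3032, 0.1356]
tcp_rot: [1.869, 2.525, 0.0]
contact_force: [-0.0, -0.1, -0.4]
gripper_width: 0.0447
gripper_force: 0.0
```

Run:
```python
from h import *
np.set_printoptions(precision=4,suppress=True)
gt(.395,-.290,.013,.3)
s=Cam('scene')
q=s.proj([.592,-.177,.03]).round().astype(int);x,y=q;print(q,s.proj([.592,-.177,.021]),s.proj([.592,-.177,.05]))
print(s.img.max(2)[y-12:y+13,x-12:x+13])
```

```text
t 22.82 at [ 489.6 -303.2  135.6] heading 0.296 tilt [ 0.0004 -0.0001] q [-0.56  0.33  1.79  0.    1.02 -0.85] w 44.7 gf 0.0 F [-0.  -0.1 -0.4]
world d [ -94.6   13.2 -147.1] tool shift mm [ 40.3 -86.6 147.1] turn -0.004
[389 274] [389.096  276.0632] [390.372  269.2003]
[[146 144 148 148 141 115 120 103  55  59  62  78 108 114 119 133 152 158
  161 159 153 154 157 156 159]
 [139 140 137 140 103 117 117  54  69  79  65  60  56  74  89 110 117 138
  155 155 154 155 154 157 159]
 [142 139 136 124 110 112  74  69 101 153  94  54  46  43  40  54 109 112
  119 137 149 154 153 154 156]
 [145 145 140 115 115  85  61 139 150 151  96  47  42  42  44  45  62  79
  110 116 119 137 153 158 158]
 [139 137 122 116  99  52 119 145 145 149  71  46  43  42  44  44  35  51
   60  89 109 121 121 137 157]
 [139 115 115 110  56  76 141 140 144 144  49  39  42  42  44  47  42  56
   60  56  57  88 113 119 117]
 [125 114 111  67  71 138 146 145 142 116  39  26  42  40  40  41  34 112
   82  69  63  58  60  90 109]
 [116 115  79  64 140 143 139 146 152 111  38  26  34  35  32  31  26 140
  140 135  86  69  6
[... 1096 characters left out ...]
43 149 154 151 156 153 149 145 150 123
  110 131 130 139 137 136 118]
 [140 141 141 140 139  92 102 119 134 143 145 148 145 151 144 146 125  91
   92 130 134 134 115 118 101]
 [139 139 143 150 145 101  90 104 119 128 134 138 132 131 131 121  96  94
  136 142 141 106 116 116  58]
 [137 142 144 146 143 144 101  95 103 111 111 111 102 107 103  90  88 143
  142 146 128 114 112  73  74]
 [132 139 145 145 143 142 149 100  85  92  96  94  88  95  91  89  96 142
  145 142 119 118  86  66 137]
 [120 137 145 150 146 145 142 142  99  94  87  85  86  93  96  95 144 143
  139 118 119 109  58 113 142]
 [113 116 129 142 140 139 137 145 148 143  98  92  92 146 147 144 142 141
  102 114 111  67  75 136 142]]
```

The stopper stands upright in the middle compartment: plug at columns 387–393 above a ball at rows 270–283. Next the pourer.

{"method": "move_arm", "body": {"plan": [[[45,15,-32,0,0,0,0],[45,15,-32,0,0,0,0],[45,10,-23,5,0,0,0],[45,0,0,25,0,0,0],[45,0,0,35,0,0,0],[45,0,0,35,0,0,0],[45,0,0,25,0,0,0],[45,0,0,10,0,0,0],[45,0,0,5,0,0,0],[45,0,0,0,0,0,0]]]}}

```text
clock: 23.7
tool_pos: [0.3959, -0.2893, -0.0052]
tcp_rot: [-1.864, -2.528, -0.0]
contact_force: [-0.2, 0.3, 0.2]
gripper_width: 0.045
gripper_force: 0.0
```

```bash
python3 -c "
from h import *
gt(.395,-.290,.009,.3)"
```

```text
t 23.7 at [ 395.9 -289.3   -5.2] heading 0.3 tilt [-0.0007  0.0006] q [-0.63  0.43  2.06  0.    0.65 -0.93] w 45.0 gf 0.0 F [-0.2  0.3  0.2]
world d [ -0.9  -0.7 -10.3] tool shift mm [-0.5 -1.1 10.3] turn -0.0
```

{"method": "move_arm", "body": {"plan": [[[45,0,-1,5,0,0,0],[45,0,0,4,0,0,0],[45,0,0,1,0,0,0],[45,0,0,0,0,0,0],[30,0,0,0,0,0,0],[15,0,0,0,0,0,0],[15,0,0,0,0,0,0],[15,0,0,0,0,0,0],[15,0,0,0,0,0,0],[15,0,0,0,0,0,0]]]}}

```text
clock: 24.53
tool_pos: [0.3945, -0.2902, -0.0148]
tcp_rot: [1.866, 2.527, -0.0]
contact_force: [0.1, -0.1, 1.1]
gripper_width: 0.0236
gripper_force: 30.0
```

{"method": "move_arm", "body": {"plan": [[[15,0,0,0,0,0,0],[15,0,0,0,0,0,0],[15,0,0,-3,0,0,0],[15,0,0,-8,0,0,0],[15,0,0,-12,0,0,0],[15,0,0,-12,0,0,0],[15,0,0,-12,0,0,0],[15,0,0,-5,0,0,0],[15,0,0,0,0,0,0],[15,0,0,0,0,0,0]]]}}

```text
clock: 25.37
tool_pos: [0.3945, -0.2901, 0.0373]
tcp_rot: [1.865, 2.527, -0.0]
contact_force: [1.0, -0.1, -0.4]
gripper_width: 0.0234
gripper_force: 30.0
```

Run:
```python
from h import *
go(.591,-.241,.035,0)
s=Cam('scene')
q=s.proj([.395,-.29,.06]).round().astype(int);x,y=q;print(q)
print(s.img.max(2)[y-14:y+16,x-12:x+13])
```

```text
t 25.37 at [ 394.5 -290.1   37.3] heading 0.299 tilt [ 0.0005 -0.0003] q [-0.64  0.36  2.04 -0.    0.74 -0.94] w 23.4 gf 30.0 F [ 1.  -0.1 -0.4]
world d [196.5  49.1  -2.3] tool shift mm [-11.  202.3   2.4] turn 0.299
[396 347]
[[ 51  37  37  42  32  40  35  36  34  40  39  37  40  40  39  41  37  38
   35  47  50  67  70  79  80]
 [ 45  38  34  37  40  37  37  34  35  30  32  26  29  32  37  37  35  38
   40  32  42  30  39  32  46]
 [ 49  59  60  55  39  36  40  30  32  33  37  35  31  35  31  31  39  34
   36  32  43  37  37  36  41]
 [107 116 107  81  41  36  38  33  37  31  35  36  35  32  35  32  30  33
   32  31  34  37  36  40  39]
 [103  89  71  45  38  39  42  33  30  31  28  29  36  32  31  33  34  38
   35  34  32  26  28  33  41]
 [ 91  67  57  45  40  37  55  33  30  33  34  31  35  32  34  34  33  39
   35  34  35  30  30  37  34]
 [ 71  65  55  37  35  39  50  32  28  34  33  30  33  32  30  30  28  34
   30  32  33  47  26  39  40]
 [ 93  47  34  36  45  38  41  35  34  35  33  35  37  31  34  36  33  31
   25  32  30  28  40  40  38]
 [ 47  43  36  31  34  36  40  3
[... 1578 characters left out ...]
36  38  32  32  33  32  37  42  41  41
   44  33  39  39  41  41  38]
 [ 77  82  82  85  84  81  87  81  69  56  49  41  38  35  35  30  34  38
   33  34  38  41  40  41  39]
 [ 83  81  83  82  85  84  84  83  82  83  83  83  70  74  52  46  38  34
   33  35  30  31  38  32  37]
 [ 82  85  85  83  86  84  84  82  83  85  84  83  82  80  85  84  76  72
   51  51  34  33  36  33  34]
 [ 90  91  95  90  86  85  81  86  80  84  85  85  83  82  82  84  84  85
   83  82  83  73  56  50  41]
 [ 91  95  96  96  95  94  87  84  84  84  86  86  85  82  82  82  82  84
   85  83  74  74  81  81  84]
 [ 96  99  98  95  92  89  88  83  90  86  83  81  83  85  84  84  85  81
   84  85  87  80  72  77  83]]
```

{"method": "move_arm", "body": {"plan": [[[15,0,0,0,0,0,0.1],[15,0,0,0,0,0,0.1],[15,0,0,0,0,0,0.1],[15,5,18,0,0,0,0.02],[15,8,32,0,0,0,0.02],[15,10,38,0,0,0,0],[15,10,38,0,0,0,0],[15,8,34,0,0,0,0],[15,5,24,0,0,0,0],[15,3,12,0,0,0,0]]]}}

```text
clock: 26.25
tool_pos: [0.5946, -0.2469, 0.0361]
tcp_rot: [2.265, 2.177, 0.001]
contact_force: [-0.8, -0.3, 0.2]
gripper_width: 0.0237
gripper_force: 30.0
```

Run:
```python
from h import *
go(.591,-.241,-.0082,-.04)
s=Cam('scene')
q=s.proj([.591,-.241,.055]).round().astype(int);x,y=q;print(q)
print(s.img.max(2)[y-6:y+24,x-14:x+13])
```

```text
t 26.25 at [ 594.6 -246.9   36.1] heading -0.04 tilt [0.0004 0.0001] q [-0.4   0.55  1.7   0.    0.89 -0.36] w 23.7 gf 30.0 F [-0.8 -0.3  0.2]
world d [ -3.6   5.9 -44.3] tool shift mm [ 5.7 -3.9 44.3] turn 0.0
[414 279]
[[ 79  68  43  39  35  29  31  51  58  66  93  89  54  47  39  57  62  45
   35  40  36  35  35  27 100 122 128]
 [ 81  82  80  64  48  37  33  34  36  48  70  64  58  60  43  45  45  44
   40  37  38  29  27  43 120 132 136]
 [ 82  81  83  82  74  66  45  33  32  33  38  47  54  61  60  50  36  39
   43  44  28  29  37  66 127 133 132]
 [ 83  79  81  82  83  83  77  59  44  33  31  35  38  53  59  64  53  42
   38  36  43  36  43 102 130 137 134]
 [ 83  83  82  82  81  83  81  81  75  63  41  38  32  32  40  52  56  44
   37  35  38  44  86 125 132 143 145]
 [ 93  85  82  83  84  84  81  78  83  82  75  55  46  35  31  36  38  35
   31  60  27  63  73  86 131 144 147]
 [120  98  83  80  84  81  82  83  82  84  79  84  68  56  39  31  35  36
   43  55  28  56  70  77  76 106 137]
 [137 119  83  79  88  82  82  80  82  84  81  82  81  82  73  62  54  65
   68  40  18 
[... 1811 characters left out ...]
  62  48  72  96  98]
 [133 139 144 152 143 144 143  94  94  89  86  87  87  88  92  89  93  91
   90  80  67  63  51  56  94  94  98]
 [116 121 141 141 144 139 139  97  95  91  88  84  88  93  94  89  89  89
   87  67  63  57  44  84  94  97 101]
 [110 116 118 117 136 133  93  93  90  91  91  87  93  94  94  94  94  86
   63  64  59  42  79  94  95  98  93]
 [ 57  68  92  88  85  80  90  89  92  89  90  89  91  94  96  92  92  79
   66  60  47  61  93  92  96  95  91]
 [ 59  57  57  70  78  77  73  78  88  93  89  87  88  86  88  94  90  72
   64  55  47  93  94  92  91  94  92]
 [ 56  56  58  56  58  73  77  73  73  77  88  86  89  90  87  89  64  63
   65  39  84  92  89  91  90  90  90]]
```

{"method": "move_arm", "body": {"plan": [[[15,3,-2,0,0,0,0],[15,3,-2,8,0,0,0],[15,0,0,14,0,0,0],[15,0,0,12,0,0,0],[15,0,0,6,0,0,0],[15,0,0,2,0,0,0],[15,0,0,1,0,0,0],[15,0,0,0,0,0,0],[15,0,0,0,0,0,0],[15,0,0,0,0,0,0]]]}}

```text
clock: 27.13
tool_pos: [0.5886, -0.2418, -0.0054]
tcp_rot: [2.266, 2.175, 0.001]
contact_force: [-0.4, -0.4, 0.1]
gripper_width: 0.0234
gripper_force: 30.0
```

{"method": "move_arm", "body": {"plan": [[[15,0,2,1,0,0,0],[15,0,0,1,0,0,0],[15,0,0,1,0,0,0],[15,0,0,0,0,0,0],[15,0,0,0,0,0,0],[30,0,0,0,0,0,0],[36,0,0,0,0,0,0],[36,0,0,0,0,0,0],[36,0,0,0,0,0,0],[36,0,0,0,0,0,0]]]}}

```text
clock: 27.97
tool_pos: [0.5901, -0.2417, -0.009]
tcp_rot: [-2.266, -2.175, 0.0]
contact_force: [-0.2, 0.2, -0.3]
gripper_width: 0.0364
gripper_force: 0.0
```

{"method": "move_arm", "body": {"plan": [[[36,0,0,-10,0,0,0],[36,0,0,-20,0,0,0],[36,0,0,-40,0,0,0],[60,0,0,-40,0,0,0],[91,0,0,-40,0,0,0],[91,0,0,-30,0,0,0],[91,20,-10,0,0,0,0],[91,35,-15,0,0,0,0],[91,38,-15,0,0,0,0],[91,38,-15,0,0,0,0]]]}}

```text
clock: 28.8
tool_pos: [0.5398, -0.1076, 0.172]
tcp_rot: [2.267, 2.173, 0.001]
contact_force: [1.0, 0.3, -0.8]
gripper_width: 0.0805
gripper_force: 0.0
```

Run:
```python
from h import *
np.set_printoptions(precision=4,suppress=True)
go(.375,.300,.12,0)
s=Cam('scene')
q=s.proj([.591,-.241,.03]).round().astype(int);x,y=q;print(q,s.proj([.591,-.239,.006]),s.proj([.591,-.239,.039]))
print(s.img.max(2)[y-18:y+14,x-12:x+13])
# roll: white top ring
hsv=cv2.cvtColor(s.img,cv2.COLOR_RGB2HSV)
m=((hsv[...,1]<40)&(hsv[...,2]>185)).astype(np.uint8);z=np.zeros_like(m);z[235:275,165:210]=m[235:275,165:210]
cs,_=cv2.findContours(z,cv2.RETR_EXTERNAL,cv2.CHAIN_APPROX_NONE);c=max(cs,key=cv2.contourArea)
(e,ax,an)=cv2.fitEllipse(c);print(e,ax,an,cv2.boundingRect(c),s.ray(e,.042))
m=((hsv[...,1]<45)&(hsv[...,2]>100)).astype(np.uint8);z=np.zeros_like(m);z[235:275,165:210]=m[235:275,165:210]
cs,_=cv2.findContours(z,cv2.RETR_EXTERNAL,cv2.CHAIN_APPROX_NONE);c=max(cs,key=cv2.contourArea);x,y,w,h=cv2.boundingRect(c)
print((x,y,w,h),cv2.contourArea(c),s.ray((x+(w-1)/2,y+(h-1)/2),.021))
```

```text
t 28.8 at [ 539.8 -107.6  172. ] heading -0.042 tilt [ 0.001  -0.0001] q [-0.2   0.25  1.81  0.    1.08 -0.16] w 80.5 gf 0.0 F [ 1.   0.3 -0.8]
world d [-164.8  407.6  -52. ] tool shift mm [ 400.3 -182.    51.8] turn -0.042
[412 285] [410.1155 290.3642] [411.9564 282.7462]
[[119 124 137 153 149 148 149 147 145 141 140 140 141 141 138 135 134 131
  139 141 146 147 146 139 138]
 [ 93 109 120 113 133 145 146 145 148 142 139 140 140 138 138 133 131 132
  135 143 146 146 143 138 140]
 [ 59  59  93 110 118 115 124 142 141 138 137 140 140 136 133 133 129 135
  138 140 147 143 141 141 141]
 [ 69  58  61  63  94 113 118 116 117 134 134 139 140 135 134 130 134 137
  138 139 144 141 138 145 145]
 [125  81  71  61  58  62  95 116 122 112 115 134 134 135 134 134 132 135
  140 144 143 142 140 147 139]
 [150 152 132  79  70  69 113 115  98 112 121 113 111 133 136 138 134 138
  140 141 141 142 147 142 134]
 [145 144 149 151 127 101 118  84  54  69  97 114 115 111 138 138 136 137
  137 145 144 142 145 136 128]
 [143 146 148 143 114 119 105  56  65  59  56  68  98 115 112 121 136 136
  117 179 186 151
[... 2023 characters left out ...]
147 149 145  99  80  49  36  29  31  33  31  60  94 101 142
  137 140 146 125 107  99  62]
 [137 143 149 147 144 145 147  96  92  74  47  50  58  62  92  93 143 149
  144 149 145 112 105  81  49]
 [137 143 150 149 146 146 145  98  91  90  90  87  90  90  93  93 144 148
  147 145 118 108  95  51  70]
 [136 139 146 150 147 145 145 147 100  99  87  90  85  91  88 140 145 145
  144 127 103  99  61  61  97]
 [116 120 141 144 141 144 143 149 150 144 102 135  91  94  92  92 140 146
  137 110 100  73  52  81 146]]
(185.90435791015625, 250.64212036132812) (16.76926040649414, 22.856548309326172) 76.97789764404297 (175, 242, 23, 18) [0.3703 0.2992 0.042 ]
(175, 242, 24, 28) 489.5 [0.3698 0.3012 0.021 ]
```

The pourer stands in the narrow compartment (black part at columns 407–416, spout above it, same shape as before). Both roll estimates give (0.370, 0.300).

{"method": "move_arm", "body": {"plan": [[[91,36,-17,0,0,0,-0.042],[91,36,-17,0,0,0,0],[91,36,-17,0,0,0,0],[91,36,-17,0,0,0,0],[91,36,-17,0,0,0,0],[91,36,-17,0,0,0,0],[91,36,-17,0,0,0,0],[91,36,-17,0,0,0,0],[91,36,-17,0,0,0,0],[91,36,-12,0,0,0,0]]]}}

```text
clock: 29.68
tool_pos: [0.3751, 0.2534, 0.1719]
tcp_rot: [2.22, 2.223, 0.001]
contact_force: [0.7, 0.1, 0.5]
gripper_width: 0.091
gripper_force: 0.0
```

```bash
python3 -c "
from h import *
gt(.370,.300,.016,0)"
```

```text
t 29.68 at [375.1 253.4 171.9] heading 0.001 tilt [0.0005 0.0004] q [0.59 0.1  2.   0.   1.04 0.59] w 91.0 gf 0.0 F [0.7 0.1 0.5]
world d [  -5.1   46.6 -180.4] tool shift mm [ 46.6  -5.1 180.5] turn 0.001
```

{"method": "move_arm", "body": {"plan": [[[91,25,-2,0,0,0,0],[91,17,0,0,0,0,0],[91,0,0,20,0,0,0],[91,0,0,35,0,0,0],[91,0,0,35,0,0,0],[91,0,0,25,0,0,0],[91,0,0,5,0,0,0],[91,0,0,0,0,0,0],[91,0,0,0,0,0,0],[91,0,0,0,0,0,0]]]}}

```text
clock: 30.52
tool_pos: [0.3759, 0.2948, 0.0529]
tcp_rot: [2.22, 2.222, 0.004]
contact_force: [0.4, 0.0, -0.6]
gripper_width: 0.0908
gripper_force: 0.0
```

```bash
python3 -c "
from h import *
gt(.370,.300,.016,0)"
```

```text
t 30.52 at [375.9 294.8  52.9] heading 0.001 tilt [0.0022 0.0017] q [ 0.66  0.31  2.06 -0.    0.77  0.66] w 90.8 gf 0.0 F [ 0.4  0.  -0.6]
world d [ -5.9   5.2 -61.4] tool shift mm [ 5.1 -6.1 61.4] turn 0.001
```

{"method": "move_arm", "body": {"plan": [[[91,5,-6,5,0,0,0],[91,0,0,15,0,0,0],[91,0,0,20,0,0,0],[91,0,0,14,0,0,0],[91,0,0,5,0,0,0],[91,0,0,2,0,0,0],[70,0,0,0,0,0,0],[50,0,0,0,0,0,0],[50,0,0,0,0,0,0],[50,0,0,0,0,0,0]]]}}

```text
clock: 31.35
tool_pos: [0.3693, 0.2994, -0.0091]
tcp_rot: [2.22, 2.222, 0.003]
contact_force: [1.8, 0.3, 0.3]
gripper_width: 0.0665
gripper_force: 0.5
```

{"method": "move_arm", "body": {"plan": [[[50,0,0,0,0,0,0],[50,0,0,0,0,0,0],[50,0,0,0,0,0,0],[50,0,0,0,0,0,0],[50,0,0,-3,0,0,0],[50,0,0,-7,0,0,0],[50,0,0,-12,0,0,0],[50,0,0,-15,0,0,0],[50,0,0,-15,0,0,0],[50,0,0,-5,0,0,0]]]}}

```text
clock: 32.18
tool_pos: [0.3693, 0.2995, 0.0491]
tcp_rot: [2.22, 2.222, 0.003]
contact_force: [0.5, 0.3, -1.3]
gripper_width: 0.0598
gripper_force: 30.0
```

```bash
python3 -c "
from h import *
gt(.601,.2245,.073,.196)"
```

```text
t 32.18 at [369.3 299.5  49.1] heading 0.001 tilt [0.0016 0.0013] q [0.68 0.32 2.07 0.   0.76 0.68] w 59.8 gf 30.0 F [ 0.5  0.3 -1.3]
world d [231.7 -75.   -0.6] tool shift mm [-75.2 231.6   0.8] turn -0.195
```

{"method": "move_arm", "body": {"plan": [[[50,-4,12,0,0,0,0],[50,-8,25,0,0,0,0],[50,-12,37,0,0,0,0],[50,-12,37,0,0,0,0],[50,-12,37,0,0,0,0],[50,-12,36,0,0,0,0],[50,-10,30,0,0,0,0],[50,-5,17,0,0,0,-0.05],[50,0,0,0,0,0,-0.08],[50,0,0,0,0,0,-0.065]]]}}

```text
clock: 33.02
tool_pos: [0.6011, 0.2226, 0.0456]
tcp_rot: [-1.99, -2.43, 0.002]
contact_force: [-0.9, 0.7, -1.0]
gripper_width: 0.0599
gripper_force: 30.0
```

Run:
```python
from h import *
np.set_printoptions(precision=4,suppress=True)
go(.601,.2245,-.0025,.196)
s=Cam('scene')
hsv=cv2.cvtColor(s.img,cv2.COLOR_RGB2HSV)
x,y=s.proj([.6,.2245,.05]).round().astype(int);print(x,y)
# remeasure visible tray compartment B felt
m=((hsv[...,1]<45)&(hsv[...,2]>80)).astype(np.uint8)
n,l,st,ce=cv2.connectedComponentsWithStats(m)
for i in range(1,n):
    if st[i,4]>100 and 225<ce[i][0]<330 and 190<ce[i][1]<245: print(st[i],ce[i],s.ray(ce[i],.006))
print(s.img.max(2)[y-4:y+22:2,x-18:x+17])
```

```text
t 33.02 at [601.1 222.6  45.6] heading 0.198 tilt [-0.0009 -0.0005] q [ 0.35  0.53  1.7  -0.    0.91  0.15] w 59.9 gf 30.0 F [-0.9  0.7 -1. ]
world d [ -0.1   1.9 -48.1] tool shift mm [ 1.9  0.3 48.1] turn 0.002
261 205
[242 187  39  41 717] [262.8619 211.1911] [0.6156 0.2318 0.006 ]
[274 209  39  29 700] [293.43   223.2743] [0.6235 0.1343 0.006 ]
[[171 175 171 174 171 167 104  75  79  75  79  81  76  61  62  40 148 152
  155 154 153 135 129 111 110 106 103  99  84  92 135 136 137 136 136]
 [173 175 174 172 171 121 106  77  74  77  77  77  78  71  63  43  95 120
  123 124 120 120 121 111 111 107 104  98  90  74  74  73  73  76  89]
 [178 175 173 164 126 111  52  85  75  75  75  77  78  77  62  48  71 122
  125 123 122 120 118 115 111 109 104 100  92  78  70  60  64  58  56]
 [175 172 145 114  96  48  71 119  74  73  74  73  77  78  60  54  57 123
  123 124 123 120 115 116 111 107 105 100  86  84  86  85  85  85  89]
 [168 150 113  75  47  79 139 141 128 111  90  81  78  76  64  61  88 125
  125 126 123 120 120 114 111 110  98  85  87  81  84  94  87  91  92]
 [122 110  67  49 110 130
[... 435 characters left out ...]
 142 143 144  93  85  82  86  83  82  81  79  82
   85  85  82  85  86  83  87  91  88  88  86  87  87  87  85  76  66]
 [133 134 136 138 141 139 137 139  92  85  90  88  88  85  87  86  89  90
   85  90  89  88  85  87  88  88  90  91  89  90  89  90  81  75  92]
 [114 106 118 138 137 132 137 140  94  87  87  88  90  87  88  86  87  85
   88 132 137 137 133  91  88  84  85  83  83  87  86  89 104  73  49]
 [ 62  64  67  82 104 111 119 118  73  69  83  88  87  85  83  82  86  86
   83  91  90  88  87  88  87  84  90  91  86  87  93 106  68  51 138]
 [ 66  59  59  58  56  58  62  58  56  65  71  77  73  80  72  65  67  79
   79  85  85  89  87  86  89  90  91  84  84  68  68  59  65 129 137]]
```

{"method": "move_arm", "body": {"plan": [[[50,2,0,8,0,0,0],[50,0,0,14,0,0,0],[50,0,0,13,0,0,0],[50,0,0,8,0,0,0],[50,0,0,3,0,0,0],[50,0,0,1,0,0,0],[50,0,0,0,0,0,0],[50,0,0,0,0,0,0],[50,0,0,0,0,0,0],[50,0,0,0,0,0,0]]]}}

```text
clock: 33.9
tool_pos: [0.5998, 0.2263, 0.0007]
tcp_rot: [1.993, 2.428, 0.001]
contact_force: [0.4, -0.0, -1.5]
gripper_width: 0.06
gripper_force: 30.0
```

{"method": "move_arm", "body": {"plan": [[[50,0,0,1.5,0,0,0],[50,0,0,1,0,0,0],[50,0,0,0.8,0,0,0],[50,0,0,0,0,0,0],[50,0,0,0,0,0,0],[75,0,0,0,0,0,0],[85,0,0,0,0,0,0],[85,0,0,0,0,0,0],[85,0,0,0,0,0,0],[85,0,0,0,0,0,0]]]}}

```text
clock: 34.73
tool_pos: [0.5994, 0.2262, -0.0032]
tcp_rot: [1.993, 2.428, 0.0]
contact_force: [-0.1, 0.0, -0.1]
gripper_width: 0.0847
gripper_force: 0.0
```

{"method": "move_arm", "body": {"plan": [[[85,0,0,-10,0,0,0],[85,0,0,-25,0,0,0],[85,0,0,-35,0,0,0],[60,0,0,-35,0,0,0.06],[40,0,0,-20,0,0,0.12],[40,-25,-20,0,0,0,0.11],[40,-30,-25,0,0,0,0],[40,-30,-25,0,0,0,0],[40,-30,-25,0,0,0,0],[40,-30,-25,0,0,0,0]]]}}

```text
clock: 35.57
tool_pos: [0.4676, 0.0898, 0.1224]
tcp_rot: [2.323, 2.115, 0.001]
contact_force: [-0.2, -0.8, 0.2]
gripper_width: 0.0411
gripper_force: 0.0
```

Run:
```python
from h import *
np.set_printoptions(precision=4,suppress=True)
gt(.432,-.018,.026,-.1)
s=Cam('scene')
hsv=cv2.cvtColor(s.img,cv2.COLOR_RGB2HSV)
m=((hsv[...,1]<45)&(hsv[...,2]>165)).astype(np.uint8);z=np.zeros_like(m);z[180:230,235:290]=m[180:230,235:290]
cs,_=cv2.findContours(z,cv2.RETR_EXTERNAL,cv2.CHAIN_APPROX_NONE);c=max(cs,key=cv2.contourArea)
e,ax,an=cv2.fitEllipse(c);print('roll top',e,ax,an,cv2.boundingRect(c),s.ray(e,.048))
# tag: slate dark mask, corners
m=((s.img.max(2)<75)).astype(np.uint8);z=np.zeros_like(m);z[270:308,285:320]=m[270:308,285:320]
cs,_=cv2.findContours(z,cv2.RETR_EXTERNAL,cv2.CHAIN_APPROX_NONE);c=max(cs,key=cv2.contourArea);print(cv2.boundingRect(c),cv2.contourArea(c))
print(s.img.max(2)[274:310,288:318])
```

```text
t 35.57 at [467.6  89.8 122.4] heading -0.094 tilt [0.0008 0.0001] q [ 0.19  0.2   2.01 -0.    0.93  0.28] w 41.1 gf 0.0 F [-0.2 -0.8  0.2]
world d [ -35.6 -107.8 -120.9] tool shift mm [-110.7  -25.5  120.9] turn 0.006Traceback (most recent call last):
  File "<stdin>", line 7, in <module>
ValueError: max() iterable argument is empty
```

Run:
```python
from h import *
np.set_printoptions(precision=4,suppress=True,linewidth=160)
s=Cam('scene')
x,y=s.proj([.6,.2255,.048]).round().astype(int);print(x,y,s.proj([.6,.2255,.006]))
print(s.img.min(2)[y-14:y+24:2,x-18:x+19])
print(s.img.max(2)[274:310,288:318])
```

```text
261 205 [261.5035 215.556 ]
[[ 80  82  83  88  86  78  66  64  69  71  80  84  83  59  37  29  24  19  19  18  10  19  22  11  21  19  15  16  21  10  17  16  13  12  25  34  57]
 [ 80  85  85  84  85  88  79  64  62  68  68  64  67  71  79  81  80  76  56  43  40  32  30  32  28  25  25  29  31  36  47  55  61  55  58  56  58]
 [ 88  87  85  84  88  90  80  67  64  66  65  65  64  66  63  65  72  79  82  85  84  81  83  81  84  85  85  83  71  65  64  64  56  55  54  57  72]
 [ 83  87  88  89  92  94  92  68  63  64  66  65  65  65  67  67  64  64  67  69  73  84  81  82  84  79  66  54  54  62  57  56  56  59  72  74  56]
 [ 88  91  94  94  93  93  93  69  66  64  65  66  65  68  67  68  65  65  67  64  67  65  71  67  70  64  56  44  68  83  63  64  52  71  57  55  46]
 [ 99  97  95  94  94  90  71  65  64  68  67  62  64  67  65  67  67  66  63  67  61  55  62  65  66  54  63  81  82  74  84  68  59  57  47  33  25]
 [ 97  95  96  96  94  56  46  64  66  66  69  68  66  64  69  66  62  64  62  72  62  54  56  58  57  53  70  70  79  65  59  58  43  31  27  28  26]
 [ 95  98  95  
[... 1289 characters left out ...]
5  31  28  18  10  28  23  27  25  24  24  26  29  16]
 [ 33  31  50  59  45  36  35  28  49  56  36  36  29  38  33  24  23  32  47  55  49  47  34  30  20  29  23  30  37  95  83  34  28  30  27  18  26]
 [ 20  32  40  38  36  36  33  31  30  30  34  36  35  33  26  25  44  63  63  61  56  37  43  27  30  27  55 111 130  71  42  25  29  29  22  25  25]
 [ 60  47  36  23  21  36  52  53  52  37  25  21  25  25  45  65  61  59  51  49  53  43  32  33  27  58 132 134  69  45  27  26  26  31  26  25  27]]
[[ 81  83  84 ...  98 103 109]
 [ 85  85  78 ... 106 110 119]
 [ 90  81  84 ... 112 120 127]
 ...
 [ 83  79  87 ... 139 148 142]
 [ 82  83  91 ... 149 146 143]
 [ 84  83  97 ... 148 143 143]]
```

Run:
```python
from h import *
np.set_printoptions(precision=4,suppress=True,linewidth=160,threshold=100000)
s=Cam('scene');hsv=cv2.cvtColor(s.img,cv2.COLOR_RGB2HSV)
m=((hsv[...,0]>160)&(hsv[...,1]>80)&(hsv[...,2]>90)).astype(np.uint8);m[:,:270]=0;m[:,320:]=0;m[:295]=0;m[350:]=0
ys,xs=np.nonzero(m);print(xs.min(),xs.max(),ys.min(),ys.max())
i=ys.argmin();print('pink top far',s.ray((xs[i],ys[i]),.056));j=xs.argmax();print('pink right',s.ray((xs[j],ys[j]),.014))
print(s.img.max(2)[276:308,289:317])
gt(.432,-.018,.026,-.1)
```

```text
280 296 307 340
pink top far [ 0.3645 -0.0342  0.056 ]
pink right [ 0.3693 -0.0388  0.014 ]
[[ 91  81  82  82  84  83  77  77  75  73  65  64  63  66  66  64  88  87  90  90  97  92  96  96 101 105 112 121]
 [134  89  90  83  83  72  69  76  70  70  61  65  63  60  68  66  98  92  92  93  96  95 101 109 106 109 118 126]
 [127 129 125  91  84  58  57  62  69  63  66  64  64  67  83  95  93  95  95  97  99 103 111 111 107 110 121 128]
 [ 82 128 136 135  91  47  62  64  65  64  62  61  61  68  93 100  99  99  97  97 102 106 113 112 109 115 128 123]
 [ 80 129 135 136  88  41  36  56  65  63  65  67  71 100  98 103 102 101 104  99 105 114 115 109 115 121 120 120]
 [ 82  85  84 131  69  37  35  35  49  72  65  77 102  97 101 104 108 102  98 104 108 111 110 123 125 122 124 118]
 [ 88  88  88  82  64  41  37  38  35  46  65  64  92 103 108 115 109 103 103 106 109 113 117 126 129 124 116 119]
 [ 85  87  88  88  63  48  46  38  38  35  41  65  62  81 116 117 111 112 107 109 115 118 129 137 129 116 120 122]
 [ 85  84  89  87  56  36  52  46  35  32  40  38  63  61  88 114 118 119 117 116 119 12
[... 2193 characters left out ...]
8  71 123 147 147]
 [ 80  79  78  79  80  80  82  81  81  80  80  80  79  77  76  81  86  87 128 119 108  90  78  81  84 143 148 147]
 [ 79  78  79  81  83  80  82  76  81  81  76  75  78  75  85  80  93  87  91  98  88  82  81  95  98 142 143 144]
 [ 83  77  80  81  90  84  84  84  84  84  77  75  77  75 121 123  85  81  83  85  81  83  87 141 144 144 144 144]
 [ 81  86  80 103 135  99  86  82  81  77  77  78  76  79 124 128  95  85  79  78  77  86  92 141 140 140 145 146]]
t 35.72 at [467.2  89.3 122.6] heading -0.096 tilt [-0.0001 -0.0001] q [ 0.19  0.2   2.01 -0.    0.93  0.28] w 40.1 gf 0.0 F [ 0.8 -0.1  0. ]
world d [ -35.2 -107.3 -121.1] tool shift mm [-110.2  -24.8  121.1] turn 0.004
```

Run:
```python
from h import *
np.set_printoptions(precision=4,suppress=True)
s=Cam('scene')
a,b=s.ray((294,279.5),.056),s.ray((309.5,292),.056);print(a,b,np.linalg.norm(a-b),'yaw',np.arctan2(-(a-b)[0],(a-b)[1]),(a+b)/2)
# foot near bottom edge: left (290.5,290) right (307,304) at z=.014 top-front edge
c,d=s.ray((290.5,290),.014),s.ray((307.5,303),.014);print(c,d,np.linalg.norm(c-d),np.arctan2(-(c-d)[0],(c-d)[1]),(c+d)/2)
```

```text
[0.4332 0.0076 0.056 ] [ 0.4218 -0.0444  0.056 ] 0.05321062355304543 yaw -0.21470683133374785 [ 0.4275 -0.0184  0.056 ]
[0.4264 0.0146 0.014 ] [ 0.416  -0.0424  0.014 ] 0.05784782516233434 -0.18015481745434445 [ 0.4212 -0.0139  0.014 ]
```

{"method": "move_arm", "body": {"plan": [[[40,-25,-5,0,0,0,0.054],[40,-35,-6,0,0,0,0],[40,-30,-5,0,0,0,0],[40,-19,-3,0,0,0,0],[40,0,0,15,0,0,0],[40,0,0,30,0,0,0],[40,0,0,25,0,0,0],[40,0,0,5,0,0,0],[40,0,0,0,0,0,0],[40,0,0,0,0,0,0]]]}}

```text
clock: 36.6
tool_pos: [0.4366, -0.0143, 0.0474]
tcp_rot: [2.379, 2.052, 0.0]
contact_force: [0.4, -0.2, 0.2]
gripper_width: 0.0398
gripper_force: 0.0
```

```bash
python3 -c "
from h import *
gt(.4315,-.018,.026,-.15)"
```

```text
t 36.6 at [436.6 -14.3  47.4] heading -0.147 tilt [0.0003 0.    ] q [-0.04  0.27  2.14  0.    0.73  0.11] w 39.8 gf 0.0 F [ 0.4 -0.2  0.2]
world d [ -5.1  -3.7 -45.9] tool shift mm [-4.4 -4.5 45.9] turn 0.003
```

{"method": "move_arm", "body": {"plan": [[[40,-4,-4.5,0,0,0,0],[40,0,0,10,0,0,0],[40,0,0,16,0,0,0],[40,0,0,12,0,0,0],[40,0,0,6,0,0,0],[40,0,0,2,0,0,0],[25,0,0,0,0,0,0],[10,0,0,0,0,0,0],[2,0,0,0,0,0,0],[2,0,0,0,0,0,0]]]}}

```text
clock: 37.43
tool_pos: [0.4309, -0.018, 0.0014]
tcp_rot: [2.379, 2.051, 0.001]
contact_force: [-0.4, 0.5, -1.0]
gripper_width: 0.0152
gripper_force: 0.0
```

{"method": "move_arm", "body": {"plan": [[[2,0,0,0,0,0,0],[2,0,0,0,0,0,0],[2,0,0,0,0,0,0],[2,0,0,0,0,0,0],[2,0,0,-3,0,0,0],[2,0,0,-8,0,0,0],[2,0,0,-12,0,0,0],[2,0,0,-15,0,0,0],[2,0,0,-12,0,0,0],[2,0,0,-5,0,0,0]]]}}

```text
clock: 38.27
tool_pos: [0.4314, -0.018, 0.0576]
tcp_rot: [2.378, 2.05, 0.003]
contact_force: [0.5, -0.4, -0.6]
gripper_width: 0.0039
gripper_force: 30.0
```

```bash
python3 -c "
from h import *
go(.6195,.1305,.055,.196)"
```

```text
t 38.27 at [431.4 -18.   57.6] heading -0.148 tilt [ 0.0023 -0.0001] q [-0.05  0.24  2.15 -0.    0.75  0.1 ] w 3.9 gf 30.0 F [ 0.5 -0.4 -0.6]
world d [188.1 148.5  -2.6] tool shift mm [174.6 164.2   3. ] turn -0.344
```

Run:
```python
from h import *
np.set_printoptions(linewidth=170,threshold=100000)
s=Cam('scene')
print(s.img.max(2)[262:308,284:318]); print('foot expected if held',s.proj([.430,-.018,.06]),'tip',s.proj([.4314,-.018,.082]))
```

```text
[[147 150 156 167 122  85  57  41  38  37  38  34  30  35  33  40  40  34  42  39  33  35  29  33  37  31  50 106 107 105 105 105 104 105]
 [ 77 142 159 158 154  92  40  39  37  39  40  31  30  44  85  67  46  39  42  36  37  31  34  30  28  26  71 101 101 103 106 103 106 105]
 [ 35  53 116 138  95  41  38  31  34  35  33  34  32  88 101 115  98  48  43  35  35  35  30  30  32  48  92  99 101 106 108 106 102 106]
 [ 34  37  39  42  38  36  38  35  35  27  39  50  33  61  73  77 104  88  45  32  23  28  26  26  51  68  87  95 105 105 102 103 102 108]
 [ 40  35  37  41  36  39  37  29  33  44  73  80  59  58  67  62  77 114  72  29  26  34  29  50  69  77  90  89  98 101 103  99 104 103]
 [ 35  44  39  46  41  34  25  25  32  65  75  63  59  67  65  60  60 101  62  35  27  29  43  67  73  72  88  94  93  93  98 103 106 102]
 [ 42  36  38  39  37  39  31  55  35  52  60  67  69  65  65  63  78  97  46  35  29  31  39  71  68  73  92  98  95  92  99 102 102 103]
 [ 40  47  36  38  38  42  38  82  41  47  63  65  68  60  60  75  64  49  35  30  29  30  42  69  71  75  89  92  93  98  99  
[... 4676 characters left out ...]
  78  76  81  77  84  86  86  87 138 142 144 149 152 149 145]
 [148 144 143 141 138 130 128 128 130 132  87  82  82  82  80  84  83  78  78  79  71  76  80  85  87  89  88 130 137 146 151 150 149 147]
 [145 146 143 137 135 128 129 131 134 135  91  83  83  79  84  80  78  79  76  80  78  83  81  87  85  86  84  87  89 141 144 145 147 139]
 [142 143 138 134 130 127 129 135 136 136 133  87  83  85  82  77  77  77  77  80  83  83  84  83  82  86  89  88  91  90  89 141 140  96]
 [142 141 132 132 133 132 125 133 141 149 134  88  85  82  77  78  79  81  80  81  84  87  84  83  85  84  92  91  93  91  90 142  97  91]]
foot expected if held [302.0813442  283.95789831] tip [302.32865807 278.22365991]
```

The tag is held level: its foot edge now runs (290,277)→(309,290), the same slope as before and about 13 rows higher. Carrying it over.

{"method": "move_arm", "body": {"plan": [[[2,0,0,0,0,0,-0.1],[2,0,0,0,0,0,-0.12],[2,0,0,0,0,0,-0.1],[2,8,16,0,0,0,-0.024],[2,15,30,0,0,0,0],[2,19,36,0,0,0,0],[2,19,36,0,0,0,0],[2,19,36,0,0,0,0],[2,17,34,0,0,0,0],[2,12,23,0,0,0,0]]]}}

```text
clock: 39.15
tool_pos: [0.6188, 0.132, 0.0553]
tcp_rot: [1.992, 2.428, 0.002]
contact_force: [-0.3, -0.7, -0.4]
gripper_width: 0.0039
gripper_force: 30.0
```

{"method": "move_arm", "body": {"plan": [[[2,0,0,0,0,0,0],[2,0,0,0,0,0,0],[2,0,0,0,0,0,0],[2,0,0,0,0,0,0],[2,0,0,0,0,0,0],[2,0,0,0,0,0,0],[2,0,0,0,0,0,0],[2,0,0,0,0,0,0],[2,0,0,0,0,0,0],[2,0,0,0,0,0,0]]]}}

```text
clock: 39.98
tool_pos: [0.6164, 0.1296, 0.0559]
tcp_rot: [1.994, 2.428, 0.0]
contact_force: [-0.4, 0.1, -0.3]
gripper_width: 0.004
gripper_force: 30.0
```

Run:
```python
from h import *
np.set_printoptions(linewidth=170,threshold=100000,precision=4,suppress=True)
go(.6195,.1305,.0078,.196)
s=Cam('scene')
hsv=cv2.cvtColor(s.img,cv2.COLOR_RGB2HSV)
m=((hsv[...,1]<40)&(hsv[...,2]>150)).astype(np.uint8);z=np.zeros_like(m);z[185:235,235:290]=m[185:235,235:290]
cs,_=cv2.findContours(z,cv2.RETR_EXTERNAL,cv2.CHAIN_APPROX_NONE)
for c in cs:
    if cv2.contourArea(c)>30: e,ax,an=cv2.fitEllipse(c);print(cv2.contourArea(c),e,ax,cv2.boundingRect(c),s.ray(e,.048))
x,y=s.proj([.6195,.1305,.04]).round().astype(int);print(x,y)
print(s.img.max(2)[y-8:y+24,x-20:x+18])
```

```text
t 39.98 at [616.4 129.6  55.9] heading 0.196 tilt [0.0001 0.    ] q [ 0.2   0.51  1.72 -0.    0.91  0.01] w 4.0 gf 30.0 F [-0.4  0.1 -0.3]
world d [  3.1   0.9 -48.1] tool shift mm [ 0.3  3.2 48.1] turn -0.0
247.5 (259.2599182128906, 206.45669555664062) (15.264369010925293, 21.013500213623047) (249, 199, 22, 16) [0.5943 0.2258 0.048 ]
294 216
[[137 140 143 144 142 136 145 181  90  55  54  70  79  73  81  82  82  74  78  81  66  35  33  33  36  34  25  35  64 150 151 160 162 160 157 157 160 165]
 [144 143 147 147 144 136 165 176 121 118 100  64  61  49  70  79  74  78  79  80  64  26  29  37  37  38  30  35  30 147 155 159 158 160 159 160 165 169]
 [142 142 140 143 141 127 152 155 120 114 117 119 117  98  97  63  55  58  68  80  57  38  30  34  39  38  38  32  37 139 145 156 154 161 164 165 168 166]
 [141 137 140 138 138 126  86  85  93 105 108 114 114 115 117 117 117  98  64  60  45  39  36  38  29  32  31  36  40 106 108 108 115 137 161 167 167 162]
 [140 142 140 138 134 126  84  81  82  82  82  94  92 109 115 117 114 122 122 115  93  96  65  50  45  32  33  36  40 107  91  93 113 1
[... 3505 characters left out ...]
72  75  85  82  86  93  88  90  89  88  86  86  80  71  92  51  58 149 154 154]
 [ 98  94 100  83  80  70  59  58  61  55  59  61  60  62  61  60  69  76  74  73  74  68  76  84  87  88  88  93  86  88  69 103  60  49  88 151 152 150]
 [146 150 146 101  97 100 103  78  69  58  56  55  57  58  55  58  59  58  55  67  77  76  76  72  76  82  79  88  94  81  73  64  38  69 150 153 151 148]
 [150 146 145 146 149 152 154 105  95  97  93  70  65  68  62  58  57  58  52  58  62  62  67  74  79  72  74  74  70  64  62  50  47  94 151 154 148 142]
 [148 146 148 148 150 152 152 100  94  99  98  93  96  88  87  64  58  62  60  55  54  54  55  76  62  62  64  78  79  73  61  44  72 149 152 156 146 108]]
```

Run:
```python
from h import *
np.set_printoptions(precision=4,suppress=True)
s=Cam('scene')
a,b=s.ray((281,209.5),.068),s.ray((302,214.5),.068);print(a,b,np.linalg.norm(a-b),np.arctan2(-(a-b)[0],(a-b)[1]),(a+b)/2+[.011*.98,.011*.195,0])
```

```text
[0.6015 0.1583 0.068 ] [0.6163 0.101  0.068 ] 0.05914999175241576 0.25198078232632304 [0.6197 0.1318 0.068 ]
```

{"method": "move_arm", "body": {"plan": [[[2,1,3,8,0,0,0],[2,0,0,14,0,0,0],[2,0,0,12,0,0,0],[2,0,0,6,0,0,0],[2,0,0,2,0,0,0],[2,0,0,0,0,0,0],[2,0,0,0,0,0,0],[2,0,0,0,0,0,0],[2,0,0,0,0,0,0],[2,0,0,0,0,0,0]]]}}

```text
clock: 40.92
tool_pos: [0.6195, 0.1313, 0.0143]
tcp_rot: [1.993, 2.428, 0.001]
contact_force: [-0.1, -0.0, -0.5]
gripper_width: 0.0037
gripper_force: 30.0
```

{"method": "move_arm", "body": {"plan": [[[2,0,0,3,0,0,0],[2,0,0,2,0,0,0],[2,0,0,1,0,0,0],[2,0,0,0.7,0,0,0],[2,0,0,0,0,0,0],[2,0,0,0,0,0,0],[10,0,0,0,0,0,0],[20,0,0,0,0,0,0],[30,0,0,0,0,0,0],[35,0,0,0,0,0,0]]]}}

```text
clock: 41.75
tool_pos: [0.6191, 0.1313, 0.007]
tcp_rot: [1.993, 2.428, 0.0]
contact_force: [0.0, -0.7, -0.4]
gripper_width: 0.0278
gripper_force: 0.0
```

{"method": "move_arm", "body": {"plan": [[[35,0,0,-5,0,0,0],[35,0,0,-20,0,0,0],[35,0,0,-35,0,0,0],[35,0,0,-40,0,0,0],[35,0,0,-40,0,0,0],[35,0,-25,0,0,0,0],[35,0,-40,0,0,0,0],[35,0,-40,0,0,0,0],[35,0,-40,0,0,0,0],[35,0,-40,0,0,0,0]]]}}

```text
clock: 42.58
tool_pos: [0.4358, 0.0948, 0.1472]
tcp_rot: [1.993, 2.428, 0.0]
contact_force: [0.9, -0.1, 1.1]
gripper_width: 0.0349
gripper_force: 0.0
```

Run:
```python
from h import *
np.set_printoptions(linewidth=170,threshold=100000,precision=4,suppress=True)
go(.4,.1,.15,.196)
s=Cam('scene')
x,y=s.proj([.6195,.1305,.03]).round().astype(int);print(x,y)
print(s.img.max(2)[y-14:y+20,x-20:x+18])
# pump check: knob
g=(s.img.max(2)<70).astype(np.uint8);z=np.zeros_like(g);z[225:262,345:385]=g[225:262,345:385]
n,l,st,ce=cv2.connectedComponentsWithStats(z);i=1+np.argmax(st[1:,4]);print('knob',st[i],ce[i],s.ray(ce[i],.118))
```

```text
t 42.58 at [435.8  94.8 147.2] heading 0.196 tilt [0.0004 0.0001] q [ 0.21  0.12  2.04 -0.    0.98  0.01] w 34.9 gf 0.0 F [ 0.9 -0.1  1.1]
world d [-35.8   5.2   2.8] tool shift mm [ 12.  -34.1  -2.8] turn -0.0
294 219
[[ 65  63  58  58  58  74  95 109 115 128 120 131 119 142 141 140 140 140 136 139 147 152 155 156 154 153 152 150 151 152 154 152 155 160 167 170 167 159]
 [ 87  86  79  73  66  61  62  56  67 105 103 116 117 123 116 129 137 139 136 141 146 153 156 156 157 155 154 147 149 147 149 152 155 160 165 166 163 157]
 [136 138 141 143  95  77  77  61  79  96  66  63  71  93 111 114 122 118 124 126 151 159 157 152 152 154 154 153 152 148 154 157 161 163 164 160 155 159]
 [138 140 141 144 142 138 136  87  93  62  69  60  62  62  62  66  79 103 115 116 122 115 136 146 149 150 148 159 161 154 154 160 163 158 160 158 159 167]
 [144 146 150 143 143 136 136 109  90  42  40  46  63  59  59  59  63  60  56  73  92 113 111 119 123 122 130 157 156 153 159 159 160 158 161 162 167 169]
 [145 142 140 144 141 139 123 112  63  35  35  42  40  42  46  48  65  69  60  60  58  62  61  77  99 114 
[... 3762 characters left out ...]
0 153]
 [ 74  72  78  79  64  59  60  60  60  58  57  62  72  96 113 116 118 116 118 119 134 134 142 146 144 140 140 140 135 138 130 112  98  50  59 151 151 153]
 [ 98  98  96  84  79  64  61  59  59  61  56  61  61  61  56  63  83  83 112 115 116 112 124 137 138 140 143 146 142 138 114 106  62  49  89 149 153 151]
 [150 149 146  99  97 102 100  81  65  62  61  52  58  58  55  58  60  55  61  78  99 115 114 116 117 132 128 142 145 126 111  96  44  72 149 153 154 148]
 [149 145 147 149 155 152 159 108  99 104  89  72  68  66  62  58  57  54  58  62  62  57  72  89 105 113 119 117 110 101 107  63  45  97 152 156 146 144]]
knob [352 230  20  18 293] [361.5666 238.5119] [ 0.5888 -0.0907  0.118 ]
```

The tag stands upright, with felt visible around its foot. The pump, stopper, pourer and roll all check out, and the arm is clear.

```bash
python3 -c "
from rig import bot
print(bot.hand_in())"
```

```text
the job is handed in; nothing more can be done
None
```

I made up both kits in the order asked and handed the job in at about 43 s of the 136 s. My image checks showed all five items upright in their compartments, and the arm never went near the glass, bell or cork, though I didn't re-measure those three.

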